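# Clear the drawer front, swap pen for marker, put mill and mustard back

## Robot

A 6-joint arm with a two-finger parallel gripper is mounted at the origin on a cart in front of the work surface, level with it; the furniture and walls round the work are solid. World frame = base frame: x ahead of the robot, y to its left, z up, the work surface at z = 0. Lengths are in m, angles in rad, forces in N, time in s.
With the tool pointing down it reaches from about 0.425 to 0.925 m from the base axis. Payload 12.5 kg.
Tool frame: the origin (TCP) lies midway between the tips of the shut fingers; the grasp point (between the pads) lies 19 mm behind it; z points along the fingers, y is the line along which they close (so a half turn about z gives the same grasp; the last joint's range is limited). The gripper opens to 85 mm and grips with 20 to 120 N. Pads are 22 mm wide; open, the fingers measure 114 mm over their backs; the gripper's body (76 mm by 85 mm) begins 54 mm behind the grasp point. The pads swing forward as they close: fully open they stand 13 mm farther back than shut.
Start: joints at [1.197, 0.491, 1.559, -0, 1.092, -0.106], TCP at [0.165, 0.603, 0.196] pointing down, gripper open.
Joint ranges: [-3.1, 3.1], [-0.84, 2.19], [0.05, 2.79], [-1.13, 4.28], [0.06, 2.93], [-2.69, 2.69]. Speed limits (rad/s): [2.22, 2.22, 2.79, 3.14, 3.14, 3.14].

## Interface

Orientations are given as [roll, pitch, yaw] about the fixed x, y, z axes, in that order (R = Rz(yaw) Ry(pitch) Rx(roll)).
In Python, from bench import * gives the robot as it stands. The module is installed in compiled form; this text tells all that it offers.
- The arm moves only by the tool send_rows, never from a script. Its arguments are lists of equal length, an entry for each row: "jaw": the gripper's target within -1 to 1 (shut at 1, half-way at 0, fully open at -1); "linear": the shift along the world's x, y, z each as a share of 30 mm, from -1 to 1, a list of three; "yaw": the turn about the world's z as a share of 5 degrees, from -1 to 1. A call has exactly 5 rows; each row shifts and turns the commanded pose from where the row before left it; what a row does not reach is not made up. A row lasts 1/10 s, in which the tool goes at most 50 mm and 8.59 degrees, less where a joint would pass 70% of its speed; a pose out of reach is approached as far as the arm can. A call with a number of a shift or a turn outside -1 to 1 is refused whole. A call with a gripper value outside its range is refused whole. The fingers move at their own pace and stop on an object; "squeeze" is the grip in N (left out, the last holds). Time passes only in rows, so rows that do not move let the fingers close, or fill a call up. It gives the time, the measured TCP pose, the force, the opening and the grip force at its end, in the units of the state.
- state(): the state, without advancing time (a new reading comes with each control period).
- read_camera(name): name is "scene" or "top" or "wrist"; returns a dict with "frame" (480x640x3 uint8, red, green, blue), "intrinsics" (3x3 intrinsics, pixels), "rvec" (rotation vector, rad) and "tvec" (3), from world to camera coordinates, as OpenCV has them; the wrist camera has in their place "tool_from_camera" (4x4, takes a point from camera to tool coordinates, whose origin is the TCP and whose axes are the flange's). Camera axes: x right, y down, z forward; pixel columns grow to the right and rows downward; lengths in m; the calibration is good to about 2 mm. A picture is of the moment at which its call begins: read the wrist's pose just before it. There is no depth.
- sign_off(): hands the job in; it is judged then, once.
Trained networks look in a picture, given as the dict that the camera call returned (one of the last four; its "shot" number tells which), for a name from the list of things; names that differ only in an ending like _2 or _b are one class to them, and where a whole thing is asked for, a point or a joint stands for the part that bears it (a point fixed in the world has none). Each returns a list of dicts, best first, with "confidence" (0 to 1); they miss things now and then, are a little off and sometimes report something else, mostly with a low value. They report only what shows in the picture. A call takes as long as a camera call. They do not tell look-alikes from the thing itself.
- recognise(label, picture): "at" ([x, y, z] in m, in the coordinates of the camera as it stood for that picture, good to about 4 mm: the middle of the surface that is visible of it).
The state is a dict: "clock": time; "joints": joint angles; "qd": joint speeds; "effort": joint torques, N m; "ee_pos": TCP position; "orientation": TCP orientation; "force": force on the tool from outside, world axes, zero at the start; "ft_torque": the same for the moment, N m; "opening": finger opening in m; "gripper_force": force on a finger pad.
Only numpy, scipy, OpenCV 4.12 (cv2) and the standard library are available. Lean on these libraries where they do the work, as an engineer would, in place of code of your own. Each camera call takes 0.05 s, during which the arm holds its last target. There are 200 camera calls.

## Task

The pepper mill and the mustard stand in the way of the drawer: first move both, upright, onto the round board, then pull the drawer open to its stop. Swap the marker and the pen: lay the marker flat on the notebook and put the pen away flat in the drawer. Push the drawer fully shut, and only then stand the mill and the mustard back, upright, each in the middle of the coaster it came from.

Things in the scene. Friction and masses are not known exactly. Their poses are not given: they have to be found in the camera images.
- mill: Turned brown wooden pepper mill, round, 170 mm tall, upright, body up to 58 mm across. Its fixed head (123 to 159 mm above the foot, about 48 mm across) is the place to grip it from above, e.g. at 142 mm; a metal knob 12 mm across tops it to 170 mm. 0.13 to 0.25 kg. Origin: centre of the underside, z up. Starts in the middle of one of the two coasters.
- mustard: Yellow squeeze bottle, round, 47 mm across, 142 mm tall, upright; the yellow body reaches to 104 mm, a red pointed cap 26 mm across tops it. Grip it from above round the body about 92 mm above its foot (the cap passes up between the fingers). 0.22 to 0.43 kg. Origin: centre of the underside, z up. Starts in the middle of the other coaster.
- marker: White marker with black cap, 17 mm wide, 16 mm high, 135 mm long, about 20 g. Origin: centre of its underside; y along its length. Starts lying crosswise in the front part of the drawer, seen through the gap but too near the box's top board to be gripped until the drawer is pulled out.
- pen: Green pen, 12 mm wide, 9 mm high, 145 mm long, about 15 g. Origin: centre of its underside; y along its length. Starts lying on the notebook.
- notebook: Black spiral notebook, lying flat, fixed, 148 mm (its x) by 110 mm (its y); the flat cover is 12 mm above the worktop, the spiral along one edge reaches 16 mm. Origin: centre of the underside. At the start the pen lies on it along the notebook's x, about 22 mm from the centre line on the +y side.
- board: Round brown wooden serving board, 190 mm across, 14 mm thick, fixed: the side area for the mill and the mustard. Origin: centre of the underside.
- coaster_cork: Round cork coaster, 90 mm across, 5 mm thick, fixed, in front of the drawer. Origin: centre of the underside.
- coaster_blue: Round blue ceramic coaster, 90 mm across, 5 mm thick, fixed, in front of the drawer. Origin: centre of the underside.
- box_drawer0 (a joint): How far the drawer of the low pale wooden box is out, m: 0 shut, 0.126 at its stop; starts ajar at about 0.063; slides lightly (1 N) and stays where left. Behind the handle lie, in mm: the drawer front 35 to 50 (73 high), the inside 56 to 201 (89 to either side, floor 22 above the worktop, walls to 63). The fixed box, 85 high, 220 wide, begins 50 plus the opening behind the handle.
- box_drawer0_handle (a point): Middle of the drawer's dark bar handle: a round bar 11 mm thick, 100 mm long along this frame's y, 47 mm above the worktop, 29 mm of space between it and the drawer front. x points into the drawer (it pulls out along -x), z up. A timer and a spice jar stand on the rear half of the box.
There are look-alikes about, which are no part of the job. What is shaped like the mustard but green is not meant.

How it is judged:
On the way, in this order (a step that is already met when the one before it is completed fails the run):
1. mill and mustard both stand upright on the round board (horizontal distance between each of mill, mustard and board below 0.075 m and height (world z) of mill between 0.008 and 0.022 m and angle between each of mill, mustard's own z axis and vertical below 0.12 rad and linear speed of each of mill, mustard below 0.03 m/s and height (world z) of mustard between 0.008 and 0.022 m), for 0.2 s.
2. the drawer is pulled open to its stop, both still on the board (all of step 1 and value of joint box_drawer0 above 0.105 m), for 0.2 s.
3. the marker lies flat on the notebook and the pen in the drawer (x of marker in the frame of notebook between -0.055 and 0.055 m and y of marker in the frame of notebook between -0.05 and 0.05 m and height (world z) of marker between 0.007 and 0.033 m and angle between marker's own y axis and vertical above 1.47 rad and linear speed of each of marker, pen below 0.03 m/s and x of pen in the frame of box_drawer0_handle between 0.045 and 0.2 m and y of pen in the frame of box_drawer0_handle between -0.09 and 0.09 m and z of pen in the frame of box_drawer0_handle between -0.035 and 0 m and angle between pen's own y axis and vertical above 1.45 rad), for 0.2 s.
4. the drawer is fully shut, mill and mustard still on the board (all of step 1 and value of joint box_drawer0 below 0.006 m), for 0.2 s.
At the end, for the whole second after the job is handed in: Drawer shut (within 6 mm), the pen flat in it; marker flat on the notebook, its middle within 55 mm along and 50 mm across of the notebook's centre; mill and mustard upright, each within 15 mm of where it stood at the start (middle of its coaster); all released and at rest (all of step 3 and value of joint box_drawer0 below 0.006 m and distance of each of mill, mustard from where it was at the start of the episode below 0.015 m and angle between each of mill, mustard's own z axis and vertical below 0.12 rad and linear speed of each of mill, mustard below 0.02 m/s); the robot touches nothing.
It fails at once if the mill is knocked over (angle between mill's own z axis and vertical above 0.6 rad).
It fails at once if the mustard is knocked over (angle between mustard's own z axis and vertical above 0.6 rad).
It also fails if it takes over 134 s, if anything falls off the work surface, if the arm or the gripper's body presses on something with over 40 N, if the wrist force passes 120 N, or if a joint passes its speed limit or range.

## Working session

There is one attempt and no reset: what is moved stays moved. The work goes in short steps, Python scripts to look and compute and a tool call to move; the robot and the scene stay as the last step left them, time stands still between calls to the robot, and variables do not carry over. Pictures are saved under pics/ and viewed, at most 14 in all, crops included, and the job is handed in when it is done.

Besides the shell and the picture viewer there is one more tool, called after "Request:" as a command line: name --pt "numbers of a row" for each row, then --argument value for the rest. send_rows: Moves the arm, as the interface text tells. Its arguments: {"type":"object","properties":{"jaw":{"type":"array"},"linear":{"type":"array"},"yaw":{"type":"array"},"squeeze":{"type":"number"}},"required":["jaw","linear","yaw"]}

```bash
mkdir -p pics
cat > h.py <<'E'
from bench import *
import numpy as np, cv2
def cam2w(p,P):
    R,_=cv2.Rodrigues(np.array(P["rvec"],float)); return R.T@(np.array(p)-np.array(P["tvec"]).ravel())
def ray(u,v,z,P):
    R,_=cv2.Rodrigues(np.array(P["rvec"],float)); K=np.array(P["intrinsics"]); t=np.array(P["tvec"]).ravel()
    d=R.T@np.linalg.inv(K)@[u,v,1]; c=-R.T@t; return c+d*(z-c[2])/d[2]
def px(w,P):
    q,_=cv2.projectPoints(np.array([w],float),np.array(P["rvec"],float),np.array(P["tvec"],float),np.array(P["intrinsics"]),None); return q.ravel()
def save(P,n): cv2.imwrite("pics/"+n,P["frame"][:,:,::-1])
E
python3 - <<'E'
from h import *
for n in ["top","scene"]:
    P=read_camera(n); save(P,n+"0.png")
    for l in ["mill","mustard","marker","pen","notebook","board","coaster_cork","coaster_blue","box_drawer0_handle"]:
        for r in recognise(l,P)[:3]:
            w=cam2w(r["at"],P); print(n,l,round(r["confidence"],2),w.round(3),px(w,P).round())
s=state();print(s)
E
```

```text
top mill 0.91 [ 0.426 -0.21   0.158] [335. 271.]
top mill 0.24 [0.47  0.019 0.016] [197. 250.]
top mustard 0.63 [ 0.45  -0.115  0.102] [273. 258.]
top mustard 0.62 [ 0.233 -0.275  0.089] [374. 393.]
top mustard 0.47 [0.467 0.02  0.011] [197. 251.]
top marker 0.55 [ 0.586 -0.216  0.04 ] [333. 180.]
top marker 0.45 [ 0.553 -0.202  0.023] [324. 200.]
top marker 0.32 [ 0.453 -0.12   0.004] [278. 259.]
top pen 0.65 [0.483 0.04  0.016] [185. 242.]
top notebook 0.82 [0.47  0.021 0.015] [196. 250.]
top board 0.78 [ 0.42  -0.381  0.013] [427. 276.]
top board 0.6 [ 0.426 -0.209  0.156] [334. 271.]
top coaster_cork 0.97 [ 0.413 -0.208  0.005] [329. 281.]
top coaster_blue 0.57 [ 0.454 -0.119  0.005] [278. 258.]
top box_drawer0_handle 0.84 [ 0.548 -0.203  0.025] [325. 203.]
scene mill 0.72 [ 0.421 -0.237  0.089] [309. 264.]
scene mustard 0.9 [ 0.443 -0.122  0.1  ] [296. 216.]
scene mustard 0.58 [ 0.222 -0.297  0.077] [201. 332.]
scene mustard 0.42 [ 0.411 -0.4    0.013] [342. 368.]
scene marker 0.89 [ 0.585 -0.22   0.032] [385. 255.]
scene pen 0.59 [0.481 0.042 0.022] [287. 196.]
scene board 0.83
[... 300 characters left out ...]
6 -0.211  0.043] [365. 253.]
{'clock': 1.0, 'joints': array([ 1.19739005e+00,  4.90910469e-01,  1.55888939e+00,  2.28885954e-05,
        1.09168840e+00, -1.05616130e-01]), 'qd': array([ 0.00058491,  0.00109439,  0.00083038,  0.00137749, -0.00036449,
        0.00080756]), 'effort': array([-2.03212672e-03, -6.18257117e+01, -2.61834490e+01, -1.84936598e-04,
        3.56195851e-04,  6.47871644e-06]), 'ee_pos': array([0.16536819, 0.60275541, 0.1960241 ]), 'orientation': array([ 3.14148670e+00, -9.19415168e-06,  2.87379196e+00]), 'force': array([ 0.82510518,  0.39096025, -0.09095865]), 'ft_torque': array([ 0.04401134, -0.00463742, -0.03823741]), 'gripper_force': 0.0, 'opening': 0.0856971275395358}
```

View pics/top0.png

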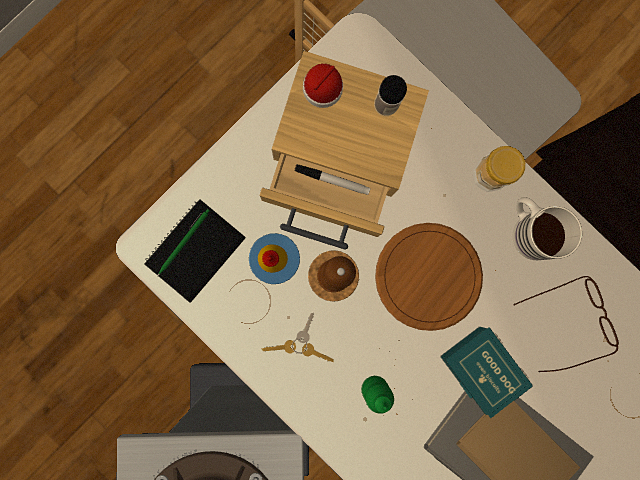

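View pics/scene0.png

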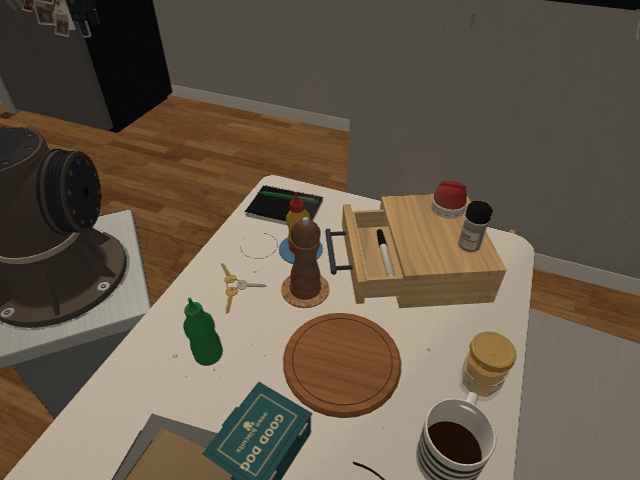

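The top view shows the pen (185,242) on the notebook, the mustard on the blue coaster (274,258), the mill on the cork coaster (333,275), the board (429,276), the handle (316,228) and the marker (332,180). The green bottle (377,394) is a decoy.

Run:
```python
from h import *
P=read_camera("top")
R,_=cv2.Rodrigues(np.array(P["rvec"],float)); print("cam",(-R.T@np.array(P["tvec"]).ravel()).round(3))
f=P["frame"].astype(int)
hsv=cv2.cvtColor(P["frame"],cv2.COLOR_RGB2HSV)
def fit(mask,z,name,box):
    m=np.zeros(mask.shape,np.uint8); x0,y0,x1,y1=box; m[y0:y1,x0:x1]=mask[y0:y1,x0:x1]
    c=max(cv2.findContours(m,0,1)[0],key=cv2.contourArea)
    h=cv2.convexHull(c)[:,0]
    w=np.array([ray(u,v,z,P)[:2] for u,v in h])
    A=np.c_[2*w,np.ones(len(w))]; s=np.linalg.lstsq(A,(w**2).sum(1),rcond=None)[0]
    print(name,s[:2].round(4),"diam",2*np.sqrt(s[2]+s[:2]@s[:2]))
H,S,V=[hsv[:,:,i] for i in range(3)]
fit(((H>95)&(H<125)&(S>80)).astype(np.uint8),.005,"blue",(240,225,310,295))
fit(((S>90)&(H<25)).astype(np.uint8),.005,"cork",(300,243,366,308))
fit(((S>90)&(H<25)).astype(np.uint8),.014,"board",(368,215,490,335))
for n,u,v,z in [("handleL",284,226,.047),("handleR",346,243,.047),("frontL",262,194,.073),("frontR",383,232,.073),("boxL",275,153,.085),("boxR",402,188,.085),("penA",161,274,.021),("penB",209,211,.021),("mkA",295,170,.036),("mkB",368,189,.036),("nb1",201,200,.012),("nb2",244,238,.012),("nb3",192,302,.012),("nb4",145,262,.012),("knob",342,271,.17),("cap",270,258,.142)]:
    print(n,ray(u,v,z,P)[:2].round(4))
m=((H>40)&(H<80)&(S>100)).astype(np.uint8); m[:, :140]=0;m[:,240:]=0
c=max(cv2.findContours(m,0,1)[0],key=cv2.contourArea); b=cv2.boxPoints(cv2.minAreaRect(c)); print("pen",[ray(u,v,.018,P)[:2].round(4) for u,v in b])
cv2.imwrite("pics/zoom1.png",cv2.resize(P["frame"][140:310,130:400,::-1],None,fx=2.9,fy=2.9,interpolation=cv2.INTER_CUBIC))
```

```text
cam [ 0.4   -0.155  1.073]
blue [ 0.4541 -0.1128] diam 0.08807491966059705
cork [ 0.4228 -0.2162] diam 0.08879819012055064
board [ 0.4196 -0.3834] diam 0.18902200052565002
handleL [ 0.5065 -0.1319]
handleR [ 0.4765 -0.2366]
frontL [ 0.5574 -0.0966]
frontR [ 0.4922 -0.2963]
boxL [ 0.6233 -0.1191]
boxR [ 0.5636 -0.3276]
penA [0.4286 0.08  ]
penB [ 0.5366 -0.0018]
mkA [ 0.6045 -0.1515]
mkB [ 0.5704 -0.2771]
nb1 [0.5572 0.0134]
nb2 [ 0.4898 -0.0612]
nb3 [0.3799 0.0286]
nb4 [0.4499 0.1096]
knob [ 0.4257 -0.2202]
cap [ 0.4477 -0.1123]
pen [array([0.4336, 0.0881]), array([0.5453, 0.0025]), array([ 0.5375, -0.0073]), array([0.4259, 0.0784])]
```

View pics/zoom1.png

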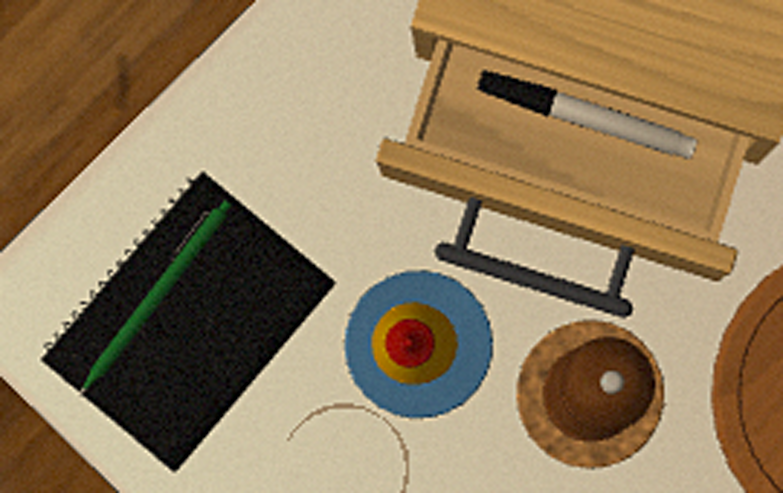

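Request:
send_rows --jaw '[-1,-1,-1,-1,-1]' --pt "0.75 -0.9 0.23" --pt "0.75 -0.9 0.23" --pt "0.75 -0.9 0.23" --pt "0.75 -0.9 0.23" --pt "0.75 -0.9 0.23" --yaw '[-1,-1,-1,-1,-1]' --squeeze 50

```text
clock: 1.55
ee_pos: [0.2786, 0.4666, 0.2309]
orientation: [3.141, 0.0, 2.434]
force: [0.6, 0.0, 1.1]
opening: 0.0852
gripper_force: 0.0
```

Request:
send_rows --jaw '[-1,-1,-1,-1,-1]' --pt "0.75 -0.9 0.23" --pt "0.75 -0.9 0.23" --pt "0.75 -0.9 0.23" --pt "0.75 -0.9 0.23" --pt "0.75 -0.9 0.23" --yaw '[-1,-1,-1,-1,-1]'

```text
clock: 2.05
ee_pos: [0.3911, 0.3315, 0.2655]
orientation: [3.141, -0.0, 1.998]
force: [0.0, 0.0, 0.3]
opening: 0.0852
gripper_force: 0.0
```

Request:
send_rows --jaw '[-1,-1,-1,-1,-1]' --pt "0.75 -0.9 0.23" --pt "0.75 -0.9 0.23" --pt "0.75 -0.9 0.23" --pt "0.75 -0.9 0.23" --pt "0.75 -0.9 0.23" --yaw '[-1,-1,-1,-1,-1]'

```text
clock: 2.55
ee_pos: [0.5036, 0.1965, 0.3]
orientation: [3.141, -0.0, 1.561]
force: [0.7, -0.4, -0.2]
opening: 0.0851
gripper_force: 0.0
```

Request:
send_rows --jaw '[-1,-1,-1,-1,-1]' --pt "-0.17 -0.92 -0.1" --pt "-0.17 -0.92 -0.1" --pt "-0.17 -0.92 -0.1" --pt "-0.17 -0.92 -0.1" --pt "-0.17 -0.92 -0.1" --yaw '[-0.2,-0.2,-0.2,-0.2,-0.2]'

```text
clock: 3.05
ee_pos: [0.477, 0.0587, 0.2845]
orientation: [3.141, 0.0, 1.477]
force: [1.4, -0.4, 0.4]
opening: 0.0855
gripper_force: 0.0
```

Request:
send_rows --jaw '[-1,-1,-1,-1,-1]' --pt "-0.17 -0.92 -0.1" --pt "-0.17 -0.92 -0.1" --pt "-0.17 -0.92 -0.1" --pt "-0.17 -0.92 -0.1" --pt "-0.17 -0.92 -0.1" --yaw '[-0.2,-0.2,-0.2,-0.2,-0.2]'

```text
clock: 3.55
ee_pos: [0.4515, -0.0793, 0.2696]
orientation: [3.141, 0.0, 1.39]
force: [0.9, 0.2, 0.7]
opening: 0.0852
gripper_force: 0.0
```

Request:
send_rows --jaw '[-1,-1,-1,-1,-1]' --pt "-0.17 -0.92 -0.1" --pt "-0.17 -0.92 -0.1" --pt "-0.17 -0.92 -0.1" --pt "-0.17 -0.92 -0.1" --pt "-0.17 -0.92 -0.1" --yaw '[-0.2,-0.2,-0.2,-0.2,-0.2]'

```text
clock: 4.05
ee_pos: [0.426, -0.2174, 0.2546]
orientation: [3.141, 0.0, 1.302]
force: [-0.6, -0.4, 0.9]
opening: 0.0852
gripper_force: 0.0
```

```bash
cat >> h.py <<'E'
from scipy.spatial.transform import Rotation as Rot
def wr():
    s=state(); P=read_camera("wrist"); T=np.eye(4); T[:3,:3]=Rot.from_euler("xyz",s["orientation"]).as_matrix(); T[:3,3]=s["ee_pos"]
    M=np.linalg.inv(T@np.array(P["tool_from_camera"])); P["rvec"]=cv2.Rodrigues(M[:3,:3])[0]; P["tvec"]=M[:3,3]; return P,s
E
python3 - <<'E'
from h import *
P,s=wr(); save(P,"w1.png"); print(s["ee_pos"],s["orientation"])
for l in ["mill","mustard","coaster_cork","coaster_blue","box_drawer0_handle","board"]:
    for r in recognise(l,P)[:2]:
        w=cam2w(r["at"],P); print(l,round(r["confidence"],2),w.round(3),px(w,P).round())
print(px([.4235,-.2175,.175],P),px([.452,-.1135,.147],P),px([.4228,-.2162,.005],P))
E
```

```text
[ 0.42601389 -0.21738849  0.25455204] [3.14115522e+00 1.20603271e-04 1.30225559e+00]
mill 0.86 [ 0.43  -0.205  0.151] [323. 204.]
mill 0.36 [ 0.587 -0.209  0.036] [479. 139.]
mustard 0.94 [ 0.445 -0.111  0.102] [309.  71.]
mustard 0.69 [ 0.418 -0.377  0.012] [351. 315.]
coaster_cork 0.74 [ 0.428 -0.195  0.003] [318. 165.]
coaster_blue 0.93 [ 0.458 -0.114  0.007] [326.  78.]
coaster_blue 0.24 [ 0.486 -0.056  0.005] [338.   8.]
box_drawer0_handle 0.68 [ 0.553 -0.191  0.035] [440. 131.]
box_drawer0_handle 0.65 [ 0.456 -0.115  0.007] [324.  81.]
board 0.59 [ 0.419 -0.373  0.012] [351. 312.]
[319.13967877 232.09338269] [318.96746997  65.08305703] [319.18404509 184.76793387]
```

View pics/w1.png

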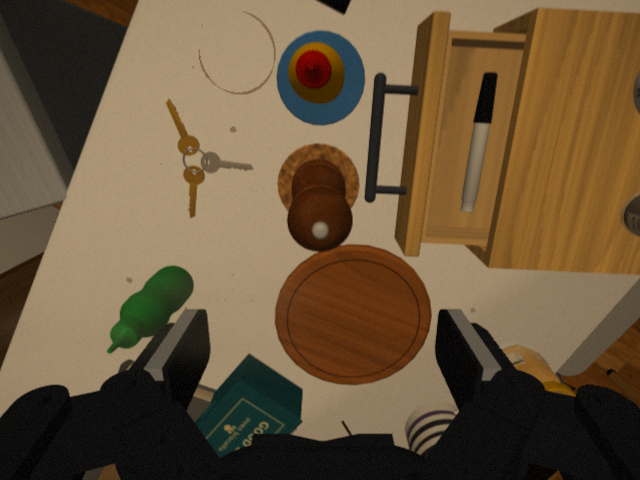

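Knob at (320,230) and cork centre (318,184) match my predictions; descend on the mill.

Request:
send_rows --jaw '[-1,-1,-1,-1,-1]' --pt "-0.07 0 -0.9" --pt "0 0 -0.9" --pt "0 0 -0.9" --pt "0 0 -0.9" --pt "0 0 -0.82" --yaw '[-0.1,0,0,0,0]'

```text
clock: 4.9
ee_pos: [0.4244, -0.2154, 0.1211]
orientation: [3.141, 0.0, 1.296]
force: [0.2, -0.7, -0.7]
opening: 0.0855
gripper_force: 0.0
```

Request:
send_rows --jaw '[1,1,1,1,1]' --pt "0 0 0" --pt "0 0 0" --pt "0 0 0" --pt "0 0 0" --pt "0 0 0" --yaw '[0,0,0,0,0]'

```text
clock: 5.4
ee_pos: [0.4253, -0.217, 0.1244]
orientation: [3.138, 0.002, 1.295]
force: [-3.9, 2.0, 27.2]
opening: 0.0248
gripper_force: 44.1
```

Request:
send_rows --jaw '[1,1,1,1,1]' --pt "0 0 0" --pt "0 0 0" --pt "0 0 0" --pt "0 0 0" --pt "0 0 0.1" --yaw '[0,0,0,0,0]'

```text
clock: 5.9
ee_pos: [0.4262, -0.2178, 0.1281]
orientation: [3.134, 0.003, 1.294]
force: [-0.2, -1.7, -0.8]
opening: 0.0076
gripper_force: 63.5
```

Run:
```python
from h import *
P=read_camera("scene"); 
cv2.imwrite("pics/s2.png",cv2.resize(P["frame"][120:340,180:440,::-1],None,fx=2.7,fy=2.7,interpolation=cv2.INTER_CUBIC))
```

```text
(no output)
```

View pics/s2.png

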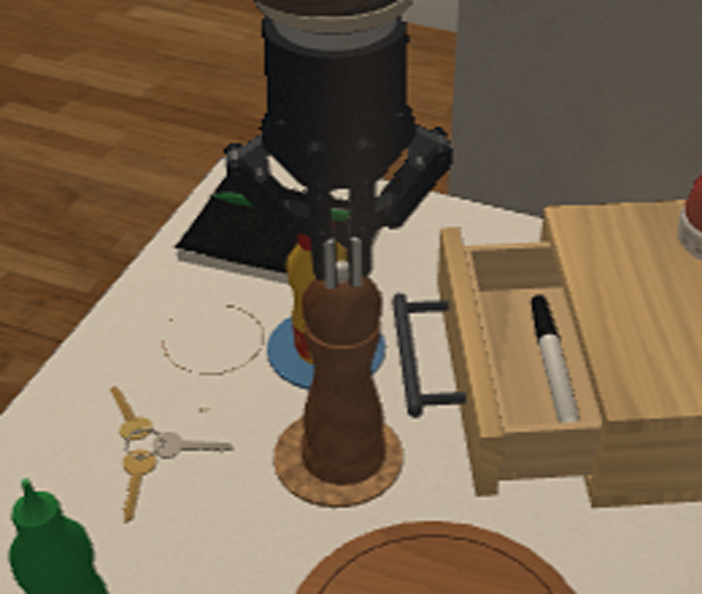

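Run:
```python
from h import *
P=read_camera("scene"); s=state(); e=s["ee_pos"]; print(e,s["orientation"],s["opening"],s["force"],s["gripper_force"])
c=lambda w:((px(w,P)-[180,120])*2.7).round()
print("tcp",c(e),"knob@coaster",c([.4228,-.2162,.175]),"headmid",c([.4228,-.2162,.146]),"foot",c([.4228,-.2162,.005]),"knob-3cm",c([.415,-.245,.175]))
P,s=wr(); save(P,"w2.png"); print(px(e,P))
```

```text
[ 0.4261712  -0.21777248  0.12787611] [3.13438204e+00 2.73774676e-03 1.29432693e+00] 0.007608759614201372 [ 1.02287473 -2.29130194 19.06137727] 69.69299695047084
tcp [343. 322.] knob@coaster [336. 264.] headmid [337. 300.] foot [339. 453.] knob-3cm [342. 297.]
[323.02203958 279.01851184]
```

View pics/w2.png

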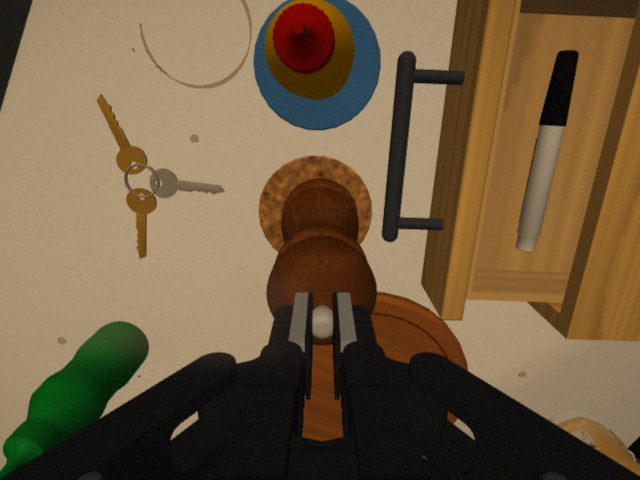

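Run:
```python
from h import *
P=read_camera("wrist"); s=state(); print(s["opening"],s["gripper_force"],s["ee_pos"])
T=np.array(P["tool_from_camera"]); M=np.linalg.inv(T); P["rvec"]=cv2.Rodrigues(M[:3,:3])[0]; P["tvec"]=M[:3,3]
print("campos",T[:3,3].round(3))
for z in [0,-.01,-.02,-.03,-.036,-.047]: print(z,[px([x,y,z],P).round() for x in(-.011,.011) for y in (-.004,.004)])
print("open",[px([x,y,-.013],P).round() for x in(-.011,.011) for y in (-.0425,.0425)])
P,s=wr()
for w in [(.4235,-.2175,.175),(.4235,-.2175,.164),(.4228,-.2162,.005),(.452,-.1135,.147)]: print(w,px(w,P).round())
```

```text
0.007664316979374651 70.00766245851992 [ 0.42638261 -0.21793383  0.12783577]
campos [ 0.079 -0.001 -0.177]
0 [array([315., 299.]), array([331., 299.]), array([315., 258.]), array([331., 258.])]
-0.01 [array([315., 309.]), array([331., 309.]), array([314., 266.]), array([332., 266.])]
-0.02 [array([314., 320.]), array([332., 320.]), array([314., 275.]), array([332., 275.])]
-0.03 [array([314., 332.]), array([333., 332.]), array([313., 285.]), array([333., 285.])]
-0.036 [array([313., 340.]), array([333., 340.]), array([313., 291.]), array([333., 291.])]
-0.047 [array([313., 356.]), array([334., 356.]), array([313., 304.]), array([334., 304.])]
open [array([232., 312.]), array([414., 312.]), array([229., 268.]), array([418., 269.])]
(0.4235, -0.2175, 0.175) [317. 332.]
(0.4235, -0.2175, 0.164) [317. 317.]
(0.4228, -0.2162, 0.005) [316. 213.]
(0.452, -0.1135, 0.147) [313.  27.]
```

The fingers ended up at the head's top/knob, so the reach of the real tips needs checking. Release, rise, shut in free air and look.

Request:
send_rows --jaw '[-1,-1,-1,-1,-1]' --pt "0 0 0" --pt "0 0 0" --pt "0 0 0" --pt "0 0 0" --pt "0 0 0" --yaw '[0,0,0,0,0]'

```text
clock: 6.65
ee_pos: [0.4243, -0.2162, 0.1252]
orientation: [3.141, 0.0, 1.294]
force: [-0.6, 0.2, -0.7]
opening: 0.0794
gripper_force: 0.0
```

Request:
send_rows --jaw '[-1,-1,-1,1,1]' --pt "0 0 0.8" --pt "0 0 0.8" --pt "0 0 0.8" --pt "0 0 0.6" --pt "0 0 0" --yaw '[0,0,0,0,0]'

```text
clock: 7.15
ee_pos: [0.4249, -0.2167, 0.2169]
orientation: [3.138, 0.001, 1.294]
force: [0.2, -0.6, -1.3]
opening: 0.0591
gripper_force: 0.0
```

Request:
send_rows --jaw '[1,1,1,1,1]' --pt "0 0 0" --pt "0 0 0" --pt "0 0 0" --pt "0 0 0" --pt "0 0 0" --yaw '[0,0,0,0,0]'

```text
clock: 7.65
ee_pos: [0.4242, -0.2162, 0.2146]
orientation: [-3.141, -0.0, 1.294]
force: [1.2, 0.6, -0.6]
opening: 0.0001
gripper_force: 0.0
```

Run:
```python
from h import *
P,s=wr(); print(s["ee_pos"],s["orientation"],s["opening"],s["force"])
for w in [s["ee_pos"],(.4235,-.2175,.175),(.4228,-.2162,.005)]: print(px(w,P).round())
Q=read_camera("scene"); print("tcp scene",px(s["ee_pos"],Q),px(s["ee_pos"]+[0,0,.036],Q))
a=cv2.resize(P["frame"][100:480,120:520,::-1],(420,400)); b=cv2.resize(Q["frame"][120:320,210:400,::-1],(380,400))
cv2.imwrite("pics/c3.png",np.hstack([a,b]))
```

```text
[ 0.42417499 -0.21620327  0.21455958] [-3.14100406e+00 -2.28336359e-04  1.29426796e+00] 9.87516529218631e-05 [ 1.18226579  0.6096275  -0.59647878]
[323. 279.]
[322. 254.]
[321. 193.]
tcp scene [304.8275364  197.92324503] [304.49326686 178.8285423 ]
```

View pics/c3.png

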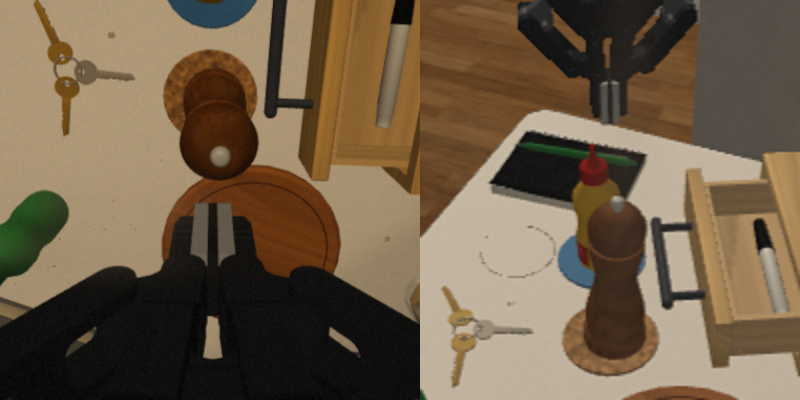

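The real fingertips sit about 33 mm above the reported TCP (scene tip at row 181, TCP projected at row 198), so I'll command z 33 mm lower throughout.

Request:
send_rows --jaw '[-1,-1,-1,-1,-1]' --pt "0.1 0 0" --pt "0 0 0" --pt "0 0 0" --pt "0 0 0" --pt "0 0 0" --yaw '[0,0,0,0,0]'

```text
clock: 8.25
ee_pos: [0.4273, -0.2163, 0.215]
orientation: [3.141, 0.0, 1.294]
force: [1.1, -0.5, 0.3]
opening: 0.0722
gripper_force: 0.0
```

Request:
send_rows --jaw '[-1,-1,-1,-1,-1]' --pt "0 0 -0.83" --pt "0 0 -0.83" --pt "0 0 -0.83" --pt "0 0 -0.83" --pt "0 0 -0.83" --yaw '[0,0,0,0,0]'

```text
clock: 8.75
ee_pos: [0.4273, -0.2163, 0.0896]
orientation: [3.141, 0.0, 1.294]
force: [0.7, -0.6, 0.0]
opening: 0.085
gripper_force: 0.0
```

Request:
send_rows --jaw '[-1,1,1,1,1]' --pt "0 0 0" --pt "0 0 0" --pt "0 0 0" --pt "0 0 0" --pt "0 0 0" --yaw '[0,0,0,0,0]'

```text
clock: 9.25
ee_pos: [0.4281, -0.2168, 0.092]
orientation: [3.138, 0.001, 1.294]
force: [-0.2, -0.5, 8.2]
opening: 0.0468
gripper_force: 49.9
```

Request:
send_rows --jaw '[1,1,1,1,1]' --pt "0 0 0" --pt "0 0 0" --pt "0 0 0.3" --pt "0 0 0.3" --pt "0 0 0.2" --yaw '[0,0,0,0,0]'

```text
clock: 9.75
ee_pos: [0.4275, -0.2164, 0.1158]
orientation: [3.14, 0.0, 1.294]
force: [0.4, -0.2, -1.3]
opening: 0.0463
gripper_force: 51.7
```

Request:
send_rows --jaw '[1,1,1,1,1]' --pt "0 0 0.5" --pt "-0.1 -0.7 0" --pt "-0.1 -0.9 0" --pt "-0.1 -0.9 0" --pt "-0.1 -0.9 0" --yaw '[0,0,0,0,0]'

```text
clock: 10.25
ee_pos: [0.4151, -0.3192, 0.1301]
orientation: [3.141, 0.0, 1.294]
force: [-0.3, 0.7, -1.4]
opening: 0.0468
gripper_force: 51.8
```

Request:
send_rows --jaw '[1,1,1,1,1]' --pt "-0.1 -0.9 0" --pt "-0.1 -0.9 0" --pt "-0.1 -0.9 0" --pt "-0.05 -0.7 0" --pt "0 -0.4 0" --yaw '[0,0,0,0,0]'

```text
clock: 10.75
ee_pos: [0.4044, -0.4337, 0.1298]
orientation: [3.141, 0.0, 1.293]
force: [-0.6, 0.2, -2.4]
opening: 0.0463
gripper_force: 51.8
```

Request:
send_rows --jaw '[1,1,1,1,1]' --pt "0 0 0" --pt "0 0 -0.4" --pt "0 0 -0.3" --pt "0 0 -0.1" --pt "0 0 0" --yaw '[0,0,0,0,0]'

```text
clock: 11.25
ee_pos: [0.4047, -0.4314, 0.1046]
orientation: [-3.14, -0.001, 1.295]
force: [0.4, 0.2, -1.5]
opening: 0.0468
gripper_force: 51.8
```

Request:
send_rows --jaw '[1,1,1,1,1]' --pt "0 0 -0.07" --pt "0 0 -0.05" --pt "0 0 -0.03" --pt "0 0 0" --pt "0 0 0" --yaw '[0,0,0,0,0]'

```text
clock: 11.75
ee_pos: [0.4048, -0.4324, 0.1012]
orientation: [3.141, 0.0, 1.294]
force: [-1.0, -0.5, 0.7]
opening: 0.0463
gripper_force: 52.0
```

Request:
send_rows --jaw '[-1,-1,-1,-1,-1]' --pt "0 0 0" --pt "0 0 0" --pt "0 0 0" --pt "0 0 0" --pt "0 0 0" --yaw '[0,0,0,0,0]'

```text
clock: 12.25
ee_pos: [0.4048, -0.4323, 0.1009]
orientation: [3.141, 0.0, 1.294]
force: [-0.7, 0.3, -0.6]
opening: 0.0854
gripper_force: 0.0
```

Request:
send_rows --jaw '[-1,-1,-1,-1,-1]' --pt "0 0 0.5" --pt "0 0 0.9" --pt "0 0 0.9" --pt "0 0 0.9" --pt "0 0 0.8" --yaw '[0,0,0,0,0]'

```text
clock: 12.75
ee_pos: [0.4048, -0.4322, 0.2223]
orientation: [3.141, 0.0, 1.294]
force: [0.1, -0.1, -0.3]
opening: 0.0853
gripper_force: 0.0
```

Request:
send_rows --jaw '[-1,-1,-1,-1,-1]' --pt "0.13 0.9 0" --pt "0.13 0.97 0" --pt "0.13 0.97 0" --pt "0.13 0.97 0" --pt "0.13 0.97 0" --yaw '[0,0,0,0,0]'

```text
clock: 13.25
ee_pos: [0.4242, -0.2877, 0.221]
orientation: [3.141, 0.0, 1.294]
force: [-0.0, 0.2, 0.1]
opening: 0.0855
gripper_force: 0.0
```

Request:
send_rows --jaw '[-1,-1,-1,-1,-1]' --pt "0.13 0.97 0" --pt "0.13 0.97 0" --pt "0.13 0.97 0" --pt "0.13 0.97 0" --pt "0.13 0.97 0" --yaw '[0,0,0,0,0]'

```text
clock: 13.75
ee_pos: [0.4437, -0.1422, 0.2211]
orientation: [3.141, 0.0, 1.294]
force: [0.9, -0.6, 0.3]
opening: 0.0855
gripper_force: 0.0
```

Run:
```python
from h import *
P,s=wr(); print(s["ee_pos"],s["orientation"]); 
for w in [(.449,-.1145,.147),(.452,-.1135,.005)]: print(px(w,P).round())
hsv=cv2.cvtColor(P["frame"],cv2.COLOR_RGB2HSV); H,S,V=[hsv[:,:,i] for i in range(3)]
for n,m,z,lim in [("red",((H<6)|(H>174))&(S>180)&(V>80),.115,60),("blue",(H>95)&(H<125)&(S>80),.005,60)]:
    c=max(cv2.findContours(m.astype(np.uint8),0,1)[0],key=cv2.contourArea); (u,v),r=cv2.minEnclosingCircle(cv2.convexHull(c)); print(n,u,v,r,ray(u,v,z,P).round(4))
Q=read_camera("scene");
for l in ["mill","board"]:
    for r in recognise(l,Q)[:2]: print(l,r["confidence"],cam2w(r["at"],Q).round(3))
a=cv2.resize(P["frame"][:,:,::-1],(480,360)); b=cv2.resize(Q["frame"][180:420,240:440,::-1],(300,360)); cv2.imwrite("pics/c4.png",np.hstack([a,b]))
```

```text
[ 0.44374243 -0.14218587  0.22105866] [3.14122476e+00 1.81758269e-05 1.29412289e+00]
[319. 192.]
[323. 161.]
red 315.1388854980469 177.68055725097656 18.011178970336914 [ 0.4473 -0.1099  0.115 ]
blue 322.7478332519531 156.9119110107422 44.680660247802734 [ 0.4534 -0.1094  0.005 ]
mill 0.77 [ 0.397 -0.454  0.109]
board 0.68 [ 0.398 -0.401  0.013]
```

View pics/c4.png

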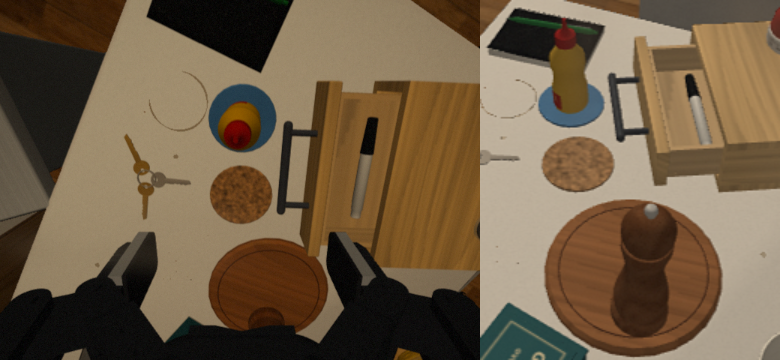

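Mill stands on the board (right panel 645,270). Mustard's cap at wrist (237,133 scaled) → (0.448,-0.113). Grasp it.

Request:
send_rows --jaw '[-1,-1,-1,-1,-1]' --pt "0.15 0.97 0" --pt "0 0 -0.9" --pt "0 0 -0.9" --pt "0 0 -0.9" --pt "0 0 -0.9" --yaw '[0,0,0,0,0]'

```text
clock: 14.45
ee_pos: [0.4483, -0.1153, 0.112]
orientation: [3.141, 0.0, 1.293]
force: [0.2, 0.4, -0.8]
opening: 0.0856
gripper_force: 0.0
```

Request:
send_rows --jaw '[-1,-1,-1,1,1]' --pt "0 0 -0.9" --pt "0 0 -0.9" --pt "0 0 -0.4" --pt "0 0 0" --pt "0 0 0" --yaw '[0,0,0,0,0]'

```text
clock: 14.95
ee_pos: [0.4484, -0.115, 0.0471]
orientation: [-3.142, 0.0, 1.293]
force: [-0.4, 0.3, 0.4]
opening: 0.059
gripper_force: 0.0
```

Request:
send_rows --jaw '[1,1,1,1,1]' --pt "0 0 0" --pt "0 0 0" --pt "0 0 0" --pt "0 0 0" --pt "0 0 0" --yaw '[0,0,0,0,0]'

```text
clock: 15.45
ee_pos: [0.449, -0.1147, 0.0483]
orientation: [3.139, 0.0, 1.294]
force: [-0.7, -0.2, 7.2]
opening: 0.0411
gripper_force: 49.6
```

Request:
send_rows --jaw '[1,1,1,1,1]' --pt "0 0 0.3" --pt "0 0 0.3" --pt "0 0 0.3" --pt "0 0 0.1" --pt "0 0 0" --yaw '[0,0,0,0,0]'

```text
clock: 15.95
ee_pos: [0.4485, -0.1143, 0.0776]
orientation: [3.14, 0.0, 1.294]
force: [0.3, -0.1, -4.3]
opening: 0.0411
gripper_force: 50.8
```

Request:
send_rows --jaw '[1,1,1,1,1]' --pt "0 -0.5 0.3" --pt "-0.07 -0.9 0" --pt "-0.07 -0.9 0" --pt "-0.07 -0.9 0" --pt "-0.07 -0.9 0" --yaw '[0,0,0,0,0]'

```text
clock: 16.45
ee_pos: [0.4393, -0.2389, 0.086]
orientation: [-3.141, -0.0, 1.294]
force: [0.8, 1.4, -2.9]
opening: 0.0409
gripper_force: 51.1
```

Request:
send_rows --jaw '[1,1,1,1,1]' --pt "-0.07 -0.9 0" --pt "-0.07 -0.9 0" --pt "-0.07 -0.9 0" --pt "-0.07 -0.6 0" --pt "0 -0.2 0" --yaw '[0,0,0,0,0]'

```text
clock: 16.95
ee_pos: [0.4309, -0.3441, 0.0858]
orientation: [3.142, 0.0, 1.293]
force: [-0.3, 0.4, -2.8]
opening: 0.0408
gripper_force: 51.2
```

Request:
send_rows --jaw '[1,1,1,1,1]' --pt "0 0 0" --pt "0 0 -0.4" --pt "0 0 -0.3" --pt "0 0 -0.1" --pt "0 0 0" --yaw '[0,0,0,0,0]'

```text
clock: 17.45
ee_pos: [0.4314, -0.3415, 0.0611]
orientation: [-3.14, -0.001, 1.295]
force: [0.2, -0.1, -3.5]
opening: 0.0411
gripper_force: 51.2
```

Request:
send_rows --jaw '[1,1,1,1,1]' --pt "0 0 -0.05" --pt "0 0 -0.05" --pt "0 0 0" --pt "0 0 0" --pt "0 0 0" --yaw '[0,0,0,0,0]'

```text
clock: 17.95
ee_pos: [0.4315, -0.3423, 0.0591]
orientation: [3.141, 0.0, 1.294]
force: [-0.0, -0.5, -3.4]
opening: 0.041
gripper_force: 51.2
```

Request:
send_rows --jaw '[1,1,1,1,1]' --pt "0 0 -0.04" --pt "0 0 -0.03" --pt "0 0 0" --pt "0 0 0" --pt "0 0 0" --yaw '[0,0,0,0,0]'

```text
clock: 18.45
ee_pos: [0.4316, -0.3424, 0.0573]
orientation: [3.141, 0.0, 1.294]
force: [-2.1, 0.3, 5.7]
opening: 0.0409
gripper_force: 52.5
```

Request:
send_rows --jaw '[-1,-1,-1,-1,-1]' --pt "0 0 0" --pt "0 0 0" --pt "0 0 0" --pt "0 0 0" --pt "0 0 0" --yaw '[0,0,0,0,0]'

```text
clock: 18.95
ee_pos: [0.4315, -0.3422, 0.0568]
orientation: [3.142, -0.0, 1.294]
force: [0.5, -0.4, -0.0]
opening: 0.0853
gripper_force: 0.0
```

Request:
send_rows --jaw '[-1,-1,-1,-1,0.3]' --pt "0 0 0.5" --pt "0 0 0.9" --pt "0 0 0.9" --pt "0 0 0.9" --pt "0 0 0.8" --yaw '[0,0,0,0,0]'

```text
clock: 19.45
ee_pos: [0.4315, -0.3423, 0.1782]
orientation: [3.141, 0.0, 1.294]
force: [-0.2, -0.2, 1.1]
opening: 0.0734
gripper_force: 0.0
```

Run:
```python
from h import *
P,s=wr(); 
T=np.eye(4); T[:3,:3]=Rot.from_euler("xyz",[3.14122,0,1.29412]).as_matrix(); T[:3,3]=[.44374,-.14219,.22106]
M=np.linalg.inv(T@np.array(P["tool_from_camera"])); P["rvec"]=cv2.Rodrigues(M[:3,:3])[0]; P["tvec"]=M[:3,3]
for n,u,v,z in [("hL",384,165,.047),("hR",376,283,.047),("capend",497,160,.036),("whiteend",475,287,.036)]: print(n,ray(u,v,z,P).round(4))
Q=read_camera("scene")
for l in ["mill","mustard"]:
    for r in recognise(l,Q)[:2]: print(l,r["confidence"],cam2w(r["at"],Q).round(3))
```

```text
hL [ 0.5049 -0.1263  0.047 ]
hR [ 0.4716 -0.2356  0.047 ]
capend [ 0.6062 -0.1518  0.036 ]
whiteend [ 0.567  -0.2725  0.036 ]
mill 0.76 [ 0.401 -0.454  0.108]
mustard 0.7 [ 0.22  -0.295  0.079]
mustard 0.62 [ 0.424 -0.352  0.1  ]
```

Request:
send_rows --jaw '[0.3,0.3,0.3,0.3,0.3]' --pt "0.32 0.88 0" --pt "0.32 0.88 0" --pt "0.33 0.89 0" --pt "0.33 0.89 0" --pt "0.33 0.89 0" --yaw '[0,0,0,0,0]'

```text
clock: 20.15
ee_pos: [0.4802, -0.208, 0.1755]
orientation: [-3.14, -0.001, 1.294]
force: [0.3, 0.5, -0.1]
opening: 0.0297
gripper_force: 0.0
```

Request:
send_rows --jaw '[0.3,0.3,0.3,0.3,0.3]' --pt "0.33 0.88 0" --pt "0 0 -0.9" --pt "0 0 -0.9" --pt "0 0 -0.9" --pt "0 0 -0.4" --yaw '[0,0,0,0,0]'

```text
clock: 20.65
ee_pos: [0.4889, -0.1822, 0.0809]
orientation: [-3.137, -0.001, 1.294]
force: [0.1, 0.1, -0.9]
opening: 0.0299
gripper_force: 0.0
```

Run:
```python
from h import *
P,s=wr(); save(P,"w5.png"); print(s["ee_pos"],s["opening"]); print(px([.49,-.183,.047],P), px(s["ee_pos"]+[0,0,.033],P))
```

```text
[ 0.48891305 -0.18216897  0.08085629] 0.029907644778638273
[325.33204346 255.52350092] [322.84966423 312.06727318]
```

View pics/w5.png

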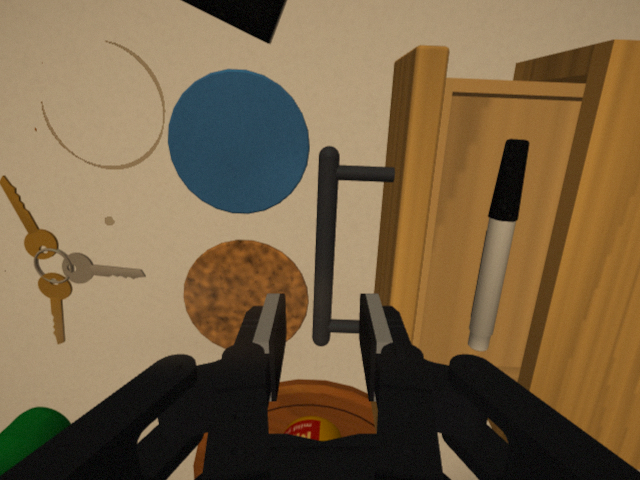

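Request:
send_rows --jaw '[0.3,0.3,0.3,0.3,1]' --pt "0.03 0 -0.8" --pt "0 0 -0.9" --pt "0 0 -0.7" --pt "0 0 -0.3" --pt "0 0 0" --yaw '[0,0,0,0,0]'

```text
clock: 21.2
ee_pos: [0.4909, -0.1829, 0.0023]
orientation: [-3.14, -0.0, 1.294]
force: [0.0, -0.3, -0.7]
opening: 0.0165
gripper_force: 0.0
```

Request:
send_rows --jaw '[1,1,1,1,1]' --pt "0 0 0" --pt "0 0 0" --pt "0 0 0" --pt "0 0 0" --pt "0 0 0" --yaw '[0,0,0,0,0]'

```text
clock: 21.7
ee_pos: [0.4912, -0.183, 0.0031]
orientation: [3.141, 0.0, 1.294]
force: [-1.1, -1.0, -7.2]
opening: 0.009
gripper_force: 49.2
```

Request:
send_rows --jaw '[1,1,1,1,1]' --pt "-0.38 0.11 0" --pt "-0.48 0.14 0" --pt "-0.48 0.14 0" --pt "-0.38 0.11 0" --pt "-0.2 0.05 0" --yaw '[0,0,0,0,0]'

```text
clock: 22.2
ee_pos: [0.4325, -0.1641, 0.0031]
orientation: [-3.14, -0.002, 1.294]
force: [10.7, 27.1, -6.4]
opening: 0.009
gripper_force: 49.5
```

Request:
send_rows --jaw '[1,1,1,1,1]' --pt "-0.1 0.03 0" --pt "-0.1 0.03 0" --pt "0 0 0" --pt "0 0 0" --pt "0 0 0" --yaw '[0,0,0,0,0]'

```text
clock: 22.7
ee_pos: [0.4284, -0.1628, 0.0031]
orientation: [3.141, -0.001, 1.294]
force: [14.1, 25.0, -7.4]
opening: 0.009
gripper_force: 49.5
```

Request:
send_rows --jaw '[0.3,0.3,0.3,0.3,0.3]' --pt "0 0 0" --pt "0 0 0" --pt "0 0 0.3" --pt "0 0 0.8" --pt "0 0 0.9" --yaw '[0,0,0,0,0]'

```text
clock: 23.2
ee_pos: [0.4272, -0.1648, 0.0639]
orientation: [-3.141, -0.0, 1.294]
force: [0.3, -0.4, -0.7]
opening: 0.0304
gripper_force: 0.0
```

Request:
send_rows --jaw '[-1,-1,-1,-1,-1]' --pt "0 0 0.9" --pt "0 0 0.9" --pt "0.5 -0.7 0.9" --pt "0.9 -0.2 0.9" --pt "0.9 -0.2 0.9" --yaw '[0,0,0,0,0]'

```text
clock: 23.7
ee_pos: [0.4969, -0.1984, 0.2005]
orientation: [3.14, 0.001, 1.293]
force: [-0.0, -0.2, -0.5]
opening: 0.0852
gripper_force: 0.0
```

Run:
```python
from h import *
P,s=wr(); save(P,"w6.png"); print(s["ee_pos"],s["opening"],s["orientation"])
np.savez("w6.npz",rvec=P["rvec"],tvec=P["tvec"],K=P["intrinsics"])
for l in ["marker","box_drawer0_handle","mustard"]:
    for r in recognise(l,P)[:2]: w=cam2w(r["at"],P); print(l,r["confidence"],w.round(3),px(w,P).round())
```

```text
[ 0.49687794 -0.19836603  0.20053236] 0.08520888888916597 [3.13999644e+00 5.50646728e-04 1.29319857e+00]
marker 0.92 [ 0.531 -0.191  0.035] [357. 184.]
box_drawer0_handle 0.56 [ 0.526 -0.185  0.022] [349. 177.]
box_drawer0_handle 0.26 [ 0.448 -0.098  0.004] [239. 105.]
mustard 0.89 [ 0.434 -0.324  0.098] [291. 379.]
mustard 0.75 [ 0.241 -0.274  0.06 ] [ 82. 357.]
```

View pics/w6.png

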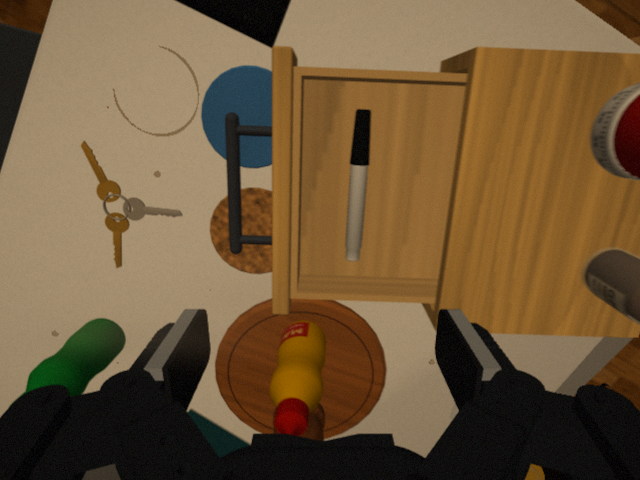

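Run:
```python
from h import *
d=np.load("w6.npz"); P=dict(rvec=d["rvec"],tvec=d["tvec"],intrinsics=d["K"])
R=lambda n,u,v,z: print(n,ray(u,v,z,P)[:2].round(4)) or ray(u,v,z,P)[:2]
a=R("cap",363,110,.032); b=R("wend",353,260,.032); print("mid",(a+b)/2,np.degrees(np.arctan2(*(a-b)[::-1])),np.linalg.norm(a-b))
a=R("hL",232,116,.047); b=R("hR",236,250,.047); print("hmid",(a+b)/2,np.degrees(np.arctan2(*(a-b)[::-1])))
a=R("fL",285,48,.073);b=R("fR",282,313,.073); print(np.degrees(np.arctan2(*(a-b)[::-1])))
a=R("bL",478,48,.085);b=R("bR",440,332,.085);
```

```text
cap [ 0.5511 -0.1324]
wend [ 0.5094 -0.2604]
mid [ 0.53024042 -0.19636572] 71.95923579094648 0.1346184106550493
hL [ 0.4473 -0.1076]
hR [ 0.4117 -0.2164]
hmid [ 0.42950733 -0.16201659] 71.88116375605246
fL [ 0.5044 -0.0757]
fR [ 0.4388 -0.2748]
71.75862346692793
bL [ 0.6306 -0.1132]
bR [ 0.5653 -0.3228]
```

Request:
send_rows --jaw '[0.3,0.3,0.3,0.3,0.3]' --pt "0.55 0.04 -0.5" --pt "0.55 0.04 -0.9" --pt "0 0 -0.9" --pt "0 0 -0.9" --pt "0 0 -0.9" --yaw '[-0.4,0,0,0,0]'

```text
clock: 24.4
ee_pos: [0.5279, -0.1947, 0.0732]
orientation: [-3.14, -0.0, 1.259]
force: [0.3, 0.9, -0.2]
opening: 0.0298
gripper_force: 0.0
```

Request:
send_rows --jaw '[0.3,0.3,0.3,0.3,0.3]' --pt "0 0 -0.9" --pt "0 0 -0.9" --pt "0 0 -0.7" --pt "0 0 -0.3" --pt "0 0 0" --yaw '[0,0,0,0,0]'

```text
clock: 24.9
ee_pos: [0.5282, -0.1948, -0.0102]
orientation: [-3.139, -0.0, 1.259]
force: [-0.0, -0.3, 0.4]
opening: 0.0299
gripper_force: 0.0
```

Request:
send_rows --jaw '[1,1,1,1,1]' --pt "0 0 0.05" --pt "0 0 0" --pt "0 0 0" --pt "0 0 0" --pt "0 0 0" --yaw '[0,0,0,0,0]' --squeeze 35

```text
clock: 25.4
ee_pos: [0.5299, -0.1954, -0.007]
orientation: [3.14, 0.0, 1.259]
force: [-1.0, 0.8, 6.3]
opening: 0.0138
gripper_force: 35.1
```

Request:
send_rows --jaw '[1,1,1,1,1]' --pt "0 0 0.3" --pt "0 0 0.7" --pt "0 0 0.9" --pt "0 0 0.9" --pt "0 0 0.9" --yaw '[0,0,0,0,0]'

```text
clock: 25.9
ee_pos: [0.5294, -0.1951, 0.1049]
orientation: [3.142, 0.0, 1.259]
force: [-0.1, 0.7, -0.2]
opening: 0.0136
gripper_force: 34.1
```

Request:
send_rows --jaw '[1,1,1,1,1]' --pt "-0.17 0.48 0" --pt "-0.17 0.48 0" --pt "-0.17 0.48 0" --pt "-0.17 0.48 0" --pt "-0.17 0.48 0" --yaw '[0.97,0.97,0.97,0.97,0.97]'

```text
clock: 26.4
ee_pos: [0.5037, -0.1226, 0.1039]
orientation: [3.141, 0.0, 1.686]
force: [1.1, -0.5, 0.6]
opening: 0.014
gripper_force: 34.1
```

Request:
send_rows --jaw '[1,1,1,1,1]' --pt "-0.17 0.48 0" --pt "-0.17 0.48 0" --pt "-0.17 0.48 0" --pt "-0.17 0.48 0" --pt "-0.17 0.48 0" --yaw '[0.97,0.97,0.97,0.97,0.97]'

```text
clock: 26.9
ee_pos: [0.4783, -0.0507, 0.1039]
orientation: [3.141, 0.0, 2.109]
force: [-0.3, -0.3, -0.0]
opening: 0.0138
gripper_force: 34.1
```

Request:
send_rows --jaw '[1,1,1,1,1]' --pt "-0.17 0.48 0" --pt "-0.17 0.48 0" --pt "-0.17 0.48 0" --pt "-0.17 0.48 0" --pt "0 0 0" --yaw '[0.97,0.97,0.97,0.97,0]'

```text
clock: 27.4
ee_pos: [0.4575, 0.0074, 0.1038]
orientation: [3.142, -0.0, 2.447]
force: [-0.3, 0.0, -0.6]
opening: 0.0135
gripper_force: 34.1
```

Run:
```python
from h import *
P,s=wr(); save(P,"w7.png"); print(s["ee_pos"],s["opening"],s["orientation"])
np.savez("w7.npz",rvec=P["rvec"],tvec=P["tvec"],K=P["intrinsics"])
for l in ["pen","notebook"]:
    for r in recognise(l,P)[:2]: w=cam2w(r["at"],P); print(l,r["confidence"],w.round(3),px(w,P).round())
```

```text
[0.45747969 0.0074421  0.10381372] 0.013520087779057572 [ 3.14153479e+00 -1.79479244e-04  2.44747026e+00]
pen 0.86 [0.478 0.045 0.02 ] [383. 218.]
pen 0.39 [ 0.443 -0.103  0.004] [201. 296.]
notebook 0.72 [0.455 0.039 0.01 ] [355. 195.]
```

View pics/w7.png

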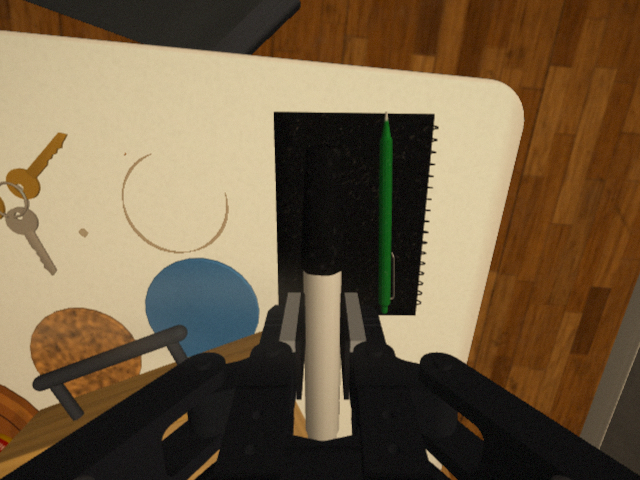

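Run:
```python
from h import *
d=np.load("w7.npz"); P=dict(rvec=d["rvec"],tvec=d["tvec"],intrinsics=d["K"])
r=lambda u,v,z: ray(u,v,z,P)[:2]
a,b=r(386,115,.018),r(384,312,.018); print("pen",(a+b)/2,a,b,np.linalg.norm(a-b),np.degrees(np.arctan2(*(a-b)[::-1])))
A,B,C=r(275,113,.012),r(433,113,.012),r(415,315,.012); print("nb",A,B,C,np.linalg.norm(A-B),np.linalg.norm(B-C),"ctr",(A+C)/2,np.degrees(np.arctan2(*(B-C)[::-1])))
```

```text
pen [0.48157817 0.04447801] [0.42555868 0.08741974] [0.53759767 0.00153628] 0.14116905988340117 142.5280382986352
nb [0.37896688 0.0331629 ] [0.44481946 0.1124065 ] [0.55811984 0.01699301] 0.10303450998421115 0.1481239715529745 ctr [0.46854336 0.02507796] 139.89830983981446
```

Request:
send_rows --jaw '[1,1,1,1,1]' --pt "-0.03 0.03 -0.7" --pt "0 0 -0.9" --pt "0 0 -0.9" --pt "0 0 -0.8" --pt "0 0 -0.5" --yaw '[0,0,0,0,0]'

```text
clock: 28.05
ee_pos: [0.4572, 0.0066, -0.0122]
orientation: [-3.141, -0.001, 2.442]
force: [-0.2, 0.1, -0.3]
opening: 0.0141
gripper_force: 34.1
```

Request:
send_rows --jaw '[1,1,1,1,1]' --pt "0 0 -0.1" --pt "0 0 -0.1" --pt "0 0 -0.05" --pt "0 0 0" --pt "0 0 0" --yaw '[0,0,0,0,0]'

```text
clock: 28.55
ee_pos: [0.4577, 0.0069, -0.017]
orientation: [3.141, 0.001, 2.444]
force: [-2.0, -2.0, 6.5]
opening: 0.0139
gripper_force: 35.3
```

Request:
send_rows --jaw '[0.35,0.35,0.35,0.35,0.35]' --pt "0 0 0.05" --pt "0 0 0" --pt "0 0 0.5" --pt "0 0 0.9" --pt "0 0 0.9" --yaw '[0,0,0,0,0]'

```text
clock: 29.05
ee_pos: [0.4571, 0.0073, 0.0532]
orientation: [-3.141, -0.001, 2.444]
force: [-0.7, 0.6, 0.3]
opening: 0.0275
gripper_force: 0.0
```

Request:
send_rows --jaw '[0.35,0.35,0.35,0.35,0.35]' --pt "0.4 0.6 0" --pt "0.4 0.65 0" --pt "0 0 -0.6" --pt "0 0 -0.6" --pt "0 0 -0.6" --yaw '[0.5,0,0,0,0]'

```text
clock: 29.55
ee_pos: [0.4816, 0.0449, -0.0019]
orientation: [3.141, 0.001, 2.488]
force: [0.4, -0.4, -0.5]
opening: 0.0277
gripper_force: 0.0
```

Run:
```python
from h import *
P,s=wr(); save(P,"w8.png"); print(s["ee_pos"],s["opening"],s["orientation"])
np.savez("w8.npz",rvec=P["rvec"],tvec=P["tvec"],K=P["intrinsics"])
for l in ["marker","pen"]:
    for r in recognise(l,P)[:1]: w=cam2w(r["at"],P); print(l,r["confidence"],w.round(3),px(w,P).round())
```

```text
[ 0.4815769   0.0449457  -0.00188172] 0.027696187002370563 [3.14086473e+00 8.99920031e-04 2.48834099e+00]
marker 0.96 [0.437 0.024 0.028] [213. 257.]
pen 0.78 [0.475 0.047 0.021] [317. 286.]
```

View pics/w8.png

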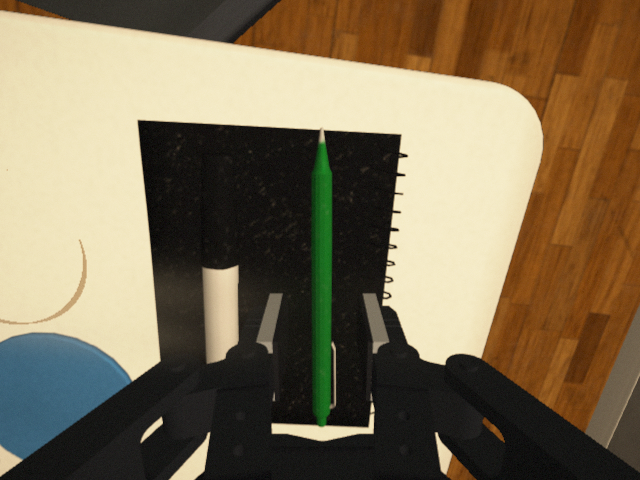

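Marker lies flat on the notebook (220,260); the pen is centred between the pads (321,290). Grip it.

Request:
send_rows --jaw '[0.35,0.35,0.35,1,1]' --pt "0 0 -0.3" --pt "0 0 -0.2" --pt "0 0 -0.05" --pt "0 0 0" --pt "0 0 0" --yaw '[0,0,0,0,0]'

```text
clock: 30.2
ee_pos: [0.4814, 0.0447, -0.018]
orientation: [3.141, 0.0, 2.488]
force: [-0.2, 0.5, 0.3]
opening: 0.0072
gripper_force: 33.9
```

Request:
send_rows --jaw '[1,1,1,1,1]' --pt "0 0 0" --pt "0 0 0" --pt "0 0 0" --pt "0 0 0.3" --pt "0 0 0.6" --yaw '[0,0,0,0,0]'

```text
clock: 30.7
ee_pos: [0.4807, 0.0447, 0.0088]
orientation: [-3.14, -0.002, 2.488]
force: [0.2, -0.4, 1.0]
opening: 0.007
gripper_force: 33.9
```

Request:
send_rows --jaw '[1,1,1,1,1]' --pt "0 0 0.8" --pt "0 0 0.8" --pt "0 0 0.8" --pt "0 0 0.7" --pt "0 0 0.2" --yaw '[0,0,0,0,0]'

```text
clock: 31.2
ee_pos: [0.482, 0.0447, 0.1102]
orientation: [3.14, 0.003, 2.488]
force: [0.6, -0.1, -1.2]
opening: 0.0076
gripper_force: 33.9
```

Request:
send_rows --jaw '[1,1,1,1,1]' --pt "0.12 -0.54 0" --pt "0.12 -0.54 0" --pt "0.12 -0.54 0" --pt "0.12 -0.54 0" --pt "0.12 -0.54 0" --yaw '[-0.94,-0.94,-0.94,-0.94,-0.94]'

```text
clock: 31.7
ee_pos: [0.499, -0.0369, 0.1074]
orientation: [-3.141, -0.001, 2.075]
force: [0.2, 0.6, 0.1]
opening: 0.0071
gripper_force: 33.9
```

Request:
send_rows --jaw '[1,1,1,1,1]' --pt "0.12 -0.54 0" --pt "0.12 -0.54 0" --pt "0.12 -0.54 0" --pt "0.12 -0.54 0" --pt "0.12 -0.54 0" --yaw '[-0.94,-0.94,-0.94,-0.94,-0.94]'

```text
clock: 32.2
ee_pos: [0.517, -0.1178, 0.1073]
orientation: [-3.141, -0.0, 1.664]
force: [0.5, 0.2, 0.4]
opening: 0.0073
gripper_force: 33.9
```

Request:
send_rows --jaw '[1,1,1,1,1]' --pt "0.12 -0.54 0" --pt "0.12 -0.54 0" --pt "0.12 -0.54 0" --pt "0.12 -0.54 0" --pt "0.12 -0.5 0" --yaw '[-0.94,-0.94,-0.94,-0.94,-0.94]'

```text
clock: 32.7
ee_pos: [0.535, -0.1976, 0.1072]
orientation: [-3.141, -0.0, 1.254]
force: [0.6, 0.1, -0.2]
opening: 0.0074
gripper_force: 33.9
```

Request:
send_rows --jaw '[1,1,1,1,1]' --pt "0 0 -0.3" --pt "0 0 -0.9" --pt "0 0 -0.9" --pt "0 0 -0.8" --pt "0 0 -0.4" --yaw '[0,0,0,0,0]'

```text
clock: 33.2
ee_pos: [0.5339, -0.1958, 0.0063]
orientation: [-3.138, -0.001, 1.26]
force: [0.5, 0.0, -0.8]
opening: 0.0071
gripper_force: 33.9
```

Request:
send_rows --jaw '[1,1,1,1,1]' --pt "0 0 -0.2" --pt "0 0 -0.2" --pt "0 0 -0.05" --pt "0 0 0" --pt "0 0 0" --yaw '[0,0,0,0,0]'

```text
clock: 33.7
ee_pos: [0.5356, -0.1972, -0.004]
orientation: [3.14, 0.0, 1.258]
force: [0.3, 0.8, -0.6]
opening: 0.0073
gripper_force: 33.9
```

Request:
send_rows --jaw '[0.4,0.4,0.4,0.4,0.4]' --pt "0 0 -0.03" --pt "0 0 0" --pt "0 0 0" --pt "0 0 0.4" --pt "0 0 0.9" --yaw '[0,0,0,0,0]'

```text
clock: 34.2
ee_pos: [0.5344, -0.1967, 0.033]
orientation: [-3.138, -0.0, 1.258]
force: [-0.6, -0.8, 0.4]
opening: 0.0256
gripper_force: 0.0
```

Request:
send_rows --jaw '[0.4,0.4,0.4,0.4,0.3]' --pt "0 0 0.9" --pt "0 0 0.9" --pt "0 0 0.9" --pt "0 0 0.9" --pt "0 0 0" --yaw '[0,0,0,0,0]'

```text
clock: 34.7
ee_pos: [0.5366, -0.1977, 0.1457]
orientation: [3.135, 0.001, 1.258]
force: [0.9, -0.7, -0.0]
opening: 0.0299
gripper_force: 0.0
```

Run:
```python
from h import *
P,s=wr(); Q=read_camera("scene"); print(s["ee_pos"],s["opening"],s["orientation"])
a=cv2.resize(P["frame"][:,:,::-1],(440,330)); b=cv2.resize(Q["frame"][160:420,220:480,::-1],(330,330)); cv2.imwrite("pics/c9.png",np.hstack([a,b]))
for l in ["pen","marker","mill","mustard"]:
  for n,I in [("w",P),("s",Q)]:
    for r in recognise(l,I)[:1]: w=cam2w(r["at"],I); print(n,l,r["confidence"],w.round(3))
```

```text
[ 0.53657814 -0.1976547   0.14573192] 0.02994328115082299 [3.13523644e+00 9.88983427e-04 1.25772480e+00]
w pen 0.8 [ 0.535 -0.198  0.034]
s pen 0.75 [ 0.531 -0.201  0.035]
w marker 0.87 [ 0.501 -0.033  0.021]
s marker 0.89 [0.454 0.    0.018]
s mill 0.59 [ 0.396 -0.452  0.109]
w mustard 0.86 [ 0.45  -0.333  0.056]
s mustard 0.92 [ 0.222 -0.296  0.08 ]
```

View pics/c9.png

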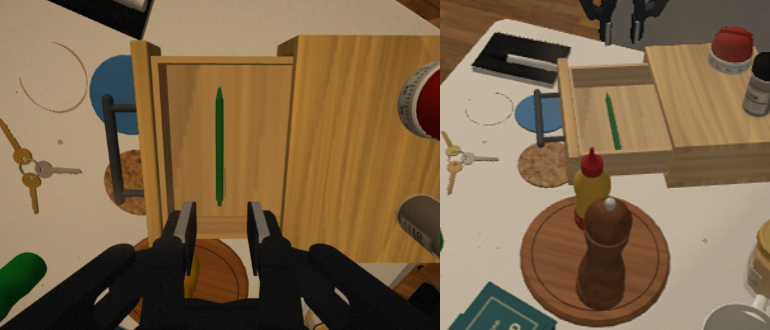

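Pen lies flat in the drawer, the marker on the notebook, both bottles upright on the board. Shut the drawer by the handle.

Request:
send_rows --jaw '[0.3,0.3,0.3,0.3,0.3]' --pt "-0.9 0.29 0" --pt "-0.9 0.29 0" --pt "-0.9 0.29 0" --pt "-0.9 0.3 0" --pt "0 0 -0.5" --yaw '[0,0,0,0,0]'

```text
clock: 35.7
ee_pos: [0.4252, -0.1611, 0.1274]
orientation: [3.141, 0.0, 1.257]
force: [0.7, -0.9, -0.3]
opening: 0.0295
gripper_force: 0.0
```

Request:
send_rows --jaw '[0.3,0.3,0.3,0.3,0.3]' --pt "0 0 -0.9" --pt "0 0 -0.9" --pt "0 0 -0.9" --pt "0 0 -0.9" --pt "0 0 -0.65" --yaw '[0,0,0,0,0]'

```text
clock: 36.2
ee_pos: [0.4269, -0.1618, -0.0026]
orientation: [-3.141, -0.0, 1.258]
force: [0.6, -0.3, 0.5]
opening: 0.0296
gripper_force: 0.0
```

Request:
send_rows --jaw '[1,1,1,1,1]' --pt "0 0 0" --pt "0 0 0" --pt "0 0 0" --pt "0 0 0" --pt "0 0 0" --yaw '[0,0,0,0,0]'

```text
clock: 36.7
ee_pos: [0.4286, -0.1625, -0.0014]
orientation: [3.14, 0.0, 1.257]
force: [9.4, -3.2, -34.3]
opening: 0.0095
gripper_force: 33.8
```

Request:
send_rows --jaw '[1,1,1,1,1]' --pt "0 0 0.15" --pt "0.3 -0.1 0" --pt "0.57 -0.185 0" --pt "0.57 -0.185 0" --pt "0.57 -0.185 0" --yaw '[0,0,0,0,0]'

```text
clock: 37.2
ee_pos: [0.4869, -0.1816, 0.0033]
orientation: [-3.139, -0.0, 1.258]
force: [-3.0, -4.2, -19.0]
opening: 0.0095
gripper_force: 35.7
```

Request:
send_rows --jaw '[1,1,1,1,1]' --pt "0.57 -0.185 0" --pt "0.57 -0.185 0" --pt "0.38 -0.12 0" --pt "0.2 -0.06 0" --pt "0 0 0" --yaw '[0,0,0,0,0]'

```text
clock: 37.7
ee_pos: [0.539, -0.1987, 0.0033]
orientation: [-3.14, 0.0, 1.258]
force: [-2.0, -5.8, -15.5]
opening: 0.0094
gripper_force: 36.0
```

Request:
send_rows --jaw '[1,1,1,1,1]' --pt "0.12 -0.04 0" --pt "0.12 -0.04 0" --pt "0.06 -0.02 0" --pt "0 0 0" --pt "0 0 0" --yaw '[0,0,0,0,0]'

```text
clock: 38.2
ee_pos: [0.5474, -0.2014, 0.0033]
orientation: [-3.14, 0.0, 1.258]
force: [-0.1, -5.4, -16.3]
opening: 0.0092
gripper_force: 36.0
```

Request:
send_rows --jaw '[1,1,1,1,1]' --pt "0.06 -0.02 0" --pt "0.03 -0.01 0" --pt "0 0 0" --pt "0 0 0" --pt "0 0 0" --yaw '[0,0,0,0,0]'

```text
clock: 38.7
ee_pos: [0.5478, -0.2015, 0.0032]
orientation: [-3.135, -0.0, 1.258]
force: [-12.0, -4.3, -9.1]
opening: 0.0093
gripper_force: 36.7
```

Request:
send_rows --jaw '[0.3,0.3,0.3,0.3,0.3]' --pt "0 0 0" --pt "0 0 0" --pt "0 0 0.5" --pt "0 0 0.9" --pt "0 0 0.9" --yaw '[0,0,0,0,0]'

```text
clock: 39.2
ee_pos: [0.5512, -0.202, 0.0741]
orientation: [3.141, 0.0, 1.258]
force: [-0.4, 0.6, -0.2]
opening: 0.0299
gripper_force: 0.0
```

Request:
send_rows --jaw '[-1,-1,-1,-1,-1]' --pt "0 0 0.9" --pt "0 0 0.9" --pt "0 0 0.9" --pt "0 0 0.8" --pt "0 0 0.6" --yaw '[0.3,0,0,0,0]'

```text
clock: 39.7
ee_pos: [0.5514, -0.202, 0.1983]
orientation: [3.138, 0.0, 1.284]
force: [0.2, -0.2, 0.0]
opening: 0.085
gripper_force: 0.0
```

Run:
```python
from h import *
P,s=wr(); print(s["ee_pos"],s["orientation"])
T=read_camera("top"); hsv=cv2.cvtColor(T["frame"],cv2.COLOR_RGB2HSV); 
a=cv2.resize(P["frame"][:,:,::-1],(440,330)); b=cv2.resize(T["frame"][150:350,240:500,::-1],(429,330)); cv2.imwrite("pics/c10.png",np.hstack([a,b])[:,:800])
np.savez("w10.npz",rvec=P["rvec"],tvec=P["tvec"],K=P["intrinsics"])
for w in [(.4315,-.3423,.156),(.4048,-.4323,.184)]: print("top pred",((px(w,T)-[240,150])*1.65+[440,0]).round())
```

```text
[ 0.55135712 -0.20201721  0.19834211] [3.13827026e+00 4.58621192e-04 1.28403595e+00]
top pred [740. 192.]
top pred [847. 220.]
```

View pics/c10.png

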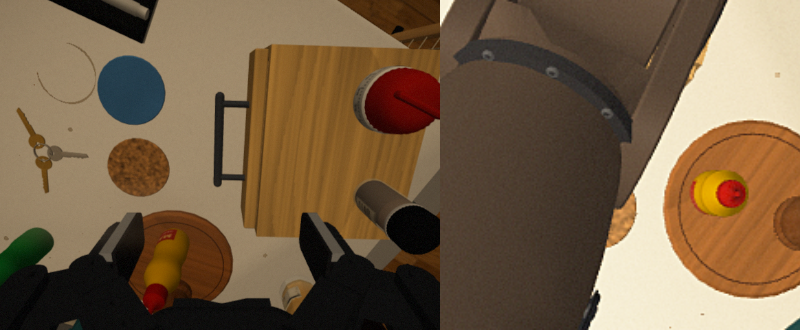

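Drawer is shut; mustard (738,192) sits where I left it. Fetch it.

Request:
send_rows --jaw '[-1,-1,-1,-1,-1]' --pt "-0.8 -0.935 0" --pt "-0.8 -0.935 0" --pt "-0.8 -0.935 0" --pt "-0.8 -0.935 0" --pt "-0.8 -0.935 0" --yaw '[0,0,0,0,0]' --squeeze 50

```text
clock: 40.3
ee_pos: [0.4297, -0.343, 0.1951]
orientation: [-3.142, -0.0, 1.284]
force: [0.3, -0.3, 0.4]
opening: 0.0855
gripper_force: 0.0
```

Request:
send_rows --jaw '[-1,-1,-1,-1,-1]' --pt "0 0 0" --pt "0 0 0" --pt "0 0 -0.6" --pt "0 0 -0.9" --pt "0 0 -0.9" --yaw '[0,0,0,0,0]'

```text
clock: 40.8
ee_pos: [0.4317, -0.3412, 0.1227]
orientation: [3.141, 0.0, 1.285]
force: [0.6, 0.2, -0.6]
opening: 0.0854
gripper_force: 0.0
```

Request:
send_rows --jaw '[-1,-1,-1,-1,1]' --pt "0 0 -0.9" --pt "0 0 -0.9" --pt "0 0 -0.5" --pt "0 0 0" --pt "0 0 0" --yaw '[0,0,0,0,0]'

```text
clock: 41.3
ee_pos: [0.4315, -0.3416, 0.0546]
orientation: [-3.142, -0.0, 1.285]
force: [-0.4, -0.5, 1.0]
opening: 0.0733
gripper_force: 0.0
```

Request:
send_rows --jaw '[1,1,1,1,1]' --pt "0 0 0" --pt "0 0 0" --pt "0 0 0" --pt "0 0 0" --pt "0 0 0" --yaw '[0,0,0,0,0]'

```text
clock: 41.8
ee_pos: [0.4315, -0.3427, 0.0559]
orientation: [3.139, 0.001, 1.284]
force: [0.1, 1.5, 9.0]
opening: 0.0416
gripper_force: 49.4
```

Request:
send_rows --jaw '[1,1,1,1,1]' --pt "0 0 0" --pt "0 0 0.3" --pt "0 0 0.3" --pt "0 0 0.2" --pt "0 0 0" --yaw '[0,0,0,0,0]'

```text
clock: 42.3
ee_pos: [0.4312, -0.3426, 0.0796]
orientation: [3.14, 0.001, 1.284]
force: [-0.5, -0.3, -3.9]
opening: 0.0413
gripper_force: 50.9
```

Request:
send_rows --jaw '[1,1,1,1,1]' --pt "0.08 0.6 0.2" --pt "0.08 0.9 0" --pt "0.08 0.9 0" --pt "0.08 0.9 0" --pt "0.08 0.9 0" --yaw '[0,0,0,0,0]'

```text
clock: 42.8
ee_pos: [0.4426, -0.2144, 0.0844]
orientation: [-3.141, -0.0, 1.284]
force: [-0.1, -0.5, -4.4]
opening: 0.041
gripper_force: 51.2
```

Request:
send_rows --jaw '[1,1,1,1,1]' --pt "0.08 0.9 0" --pt "0.08 0.9 0" --pt "0.06 0.9 0" --pt "0 0.6 0" --pt "0 0.14 0" --yaw '[0,0,0,0,0]'

```text
clock: 43.3
ee_pos: [0.4489, -0.1108, 0.0845]
orientation: [-3.141, -0.0, 1.286]
force: [-1.4, -0.8, -3.4]
opening: 0.0417
gripper_force: 51.2
```

Request:
send_rows --jaw '[1,1,1,1,1]' --pt "0 0 -0.4" --pt "0 0 -0.5" --pt "0 0 -0.2" --pt "0 0 -0.05" --pt "0 0 0" --yaw '[0,0,0,0,0]'

```text
clock: 43.8
ee_pos: [0.4495, -0.1132, 0.05]
orientation: [-3.141, 0.0, 1.284]
force: [0.0, 0.1, -2.8]
opening: 0.0414
gripper_force: 51.3
```

Request:
send_rows --jaw '[1,1,1,1,1]' --pt "0 0 -0.06" --pt "0 0 -0.03" --pt "0 0 0" --pt "0 0 0" --pt "0 0 0" --yaw '[0,0,0,0,0]'

```text
clock: 44.3
ee_pos: [0.4495, -0.1131, 0.0473]
orientation: [3.141, 0.0, 1.284]
force: [0.5, 0.1, -2.9]
opening: 0.041
gripper_force: 51.3
```

Request:
send_rows --jaw '[1,1,1,1,1]' --pt "0 0 -0.04" --pt "0 0 -0.03" --pt "0 0 0" --pt "0 0 0" --pt "0 0 0" --yaw '[0,0,0,0,0]'

```text
clock: 44.8
ee_pos: [0.4498, -0.1133, 0.0468]
orientation: [3.14, 0.0, 1.284]
force: [-6.5, 1.5, 26.1]
opening: 0.0413
gripper_force: 55.2
```

Request:
send_rows --jaw '[1,-1,-1,-1,-1]' --pt "0 0 0.025" --pt "0 0 0" --pt "0 0 0" --pt "0 0 0" --pt "0 0 0" --yaw '[0,0,0,0,0]'

```text
clock: 45.3
ee_pos: [0.4495, -0.113, 0.0457]
orientation: [-3.142, -0.0, 1.284]
force: [0.8, -0.0, -1.5]
opening: 0.0854
gripper_force: 0.0
```

Request:
send_rows --jaw '[-1,-1,-1,-1,-1]' --pt "0 0 0.5" --pt "0 0 0.9" --pt "0 0 1" --pt "0 0 1" --pt "0 0 1" --yaw '[0,0,0,0,0]'

```text
clock: 45.8
ee_pos: [0.4493, -0.113, 0.179]
orientation: [-3.141, -0.0, 1.284]
force: [1.4, -0.1, 0.5]
opening: 0.0857
gripper_force: 0.0
```

Request:
send_rows --jaw '[-1,-1,-1,-1,-1]' --pt "-0.13 -0.9 0.6" --pt "-0.13 -0.97 0.4" --pt "-0.13 -0.97 0" --pt "-0.14 -0.97 0" --pt "-0.14 -0.97 0" --yaw '[0,0,0,0,0]'

```text
clock: 46.3
ee_pos: [0.429, -0.2576, 0.2079]
orientation: [3.141, -0.0, 1.284]
force: [1.1, -0.1, 0.2]
opening: 0.0854
gripper_force: 0.0
```

Request:
send_rows --jaw '[-1,-1,-1,-1,-1]' --pt "-0.14 -0.97 0" --pt "-0.14 -0.97 0" --pt "-0.14 -0.97 0" --pt "-0.14 -0.97 0" --pt "-0.14 -0.97 0" --yaw '[0,0,0,0,0]'

```text
clock: 46.8
ee_pos: [0.408, -0.4031, 0.2076]
orientation: [-3.141, -0.0, 1.284]
force: [1.1, 0.3, 0.8]
opening: 0.0855
gripper_force: 0.0
```

Run:
```python
from h import *
T=read_camera("top"); S=read_camera("scene"); s=state(); print(s["ee_pos"])
for n,I in [("t",T),("s",S)]:
  for l in ["mustard","coaster_blue","mill","pen","marker","box_drawer0_handle"]:
    for r in recognise(l,I)[:2]: print(n,l,round(r["confidence"],2),cam2w(r["at"],I).round(3))
hsv=cv2.cvtColor(T["frame"],cv2.COLOR_RGB2HSV); H,Sa,V=[hsv[:,:,i] for i in range(3)]
m=(((H<6)|(H>174))&(Sa>180)&(V>80)).astype(np.uint8); m[:200]=0
for c in cv2.findContours(m,0,1)[0]:
    if cv2.contourArea(c)>20: (u,v),r=cv2.minEnclosingCircle(c); print("red",u,v,r,ray(u,v,.11,T)[:2])
```

```text
[ 0.40771212 -0.40464929  0.20724445]
t mustard 0.62 [ 0.45  -0.114  0.103]
t coaster_blue 0.82 [ 0.454 -0.121  0.009]
t mill 0.45 [ 0.421 -0.408  0.035]
t marker 0.91 [0.459 0.006 0.028]
t box_drawer0_handle 0.88 [ 0.572 -0.211  0.067]
s mustard 0.57 [ 0.221 -0.294  0.077]
s mustard 0.55 [ 0.445 -0.135  0.031]
s coaster_blue 0.95 [ 0.431 -0.131  0.   ]
s mill 0.68 [ 0.397 -0.453  0.112]
s marker 0.67 [0.439 0.018 0.019]
s box_drawer0_handle 0.6 [ 0.557 -0.259  0.053]
red 270.0 257.4583435058594 8.167716979980469 [ 0.45019016 -0.11078803]
```

Request:
send_rows --jaw '[-1,-1,-1,-1,-1]' --pt "-0.1 -0.92 0" --pt "0 0 0" --pt "0 0 -0.6" --pt "0 0 -0.9" --pt "0 0 -0.9" --yaw '[0,0,0,0,0]'

```text
clock: 48.0
ee_pos: [0.4054, -0.4292, 0.1353]
orientation: [3.141, 0.0, 1.284]
force: [0.4, -0.6, 0.5]
opening: 0.0854
gripper_force: 0.0
```

Request:
send_rows --jaw '[-1,-1,-1,1,1]' --pt "0 0 -0.9" --pt "0 0 -0.3" --pt "0 0 0" --pt "0 0 0" --pt "0 0 0" --yaw '[0,0,0,0,0]'

```text
clock: 48.5
ee_pos: [0.4058, -0.43, 0.1012]
orientation: [3.14, 0.001, 1.284]
force: [0.6, -0.3, 0.0]
opening: 0.0592
gripper_force: 0.0
```

Request:
send_rows --jaw '[1,1,1,1,1]' --pt "0 0 0" --pt "0 0 0" --pt "0 0 0" --pt "0 0 0" --pt "0 0 0" --yaw '[0,0,0,0,0]'

```text
clock: 49.0
ee_pos: [0.4059, -0.4302, 0.1016]
orientation: [3.139, 0.002, 1.284]
force: [-0.0, 0.7, 8.4]
opening: 0.0464
gripper_force: 50.4
```

Request:
send_rows --jaw '[1,1,1,1,1]' --pt "0 0 0.3" --pt "0 0 0.3" --pt "0 0 0.3" --pt "0 0 0.1" --pt "0 0 0" --yaw '[0,0,0,0,0]'

```text
clock: 49.5
ee_pos: [0.4055, -0.4297, 0.1306]
orientation: [3.141, 0.001, 1.284]
force: [-0.6, -0.0, -2.4]
opening: 0.0465
gripper_force: 51.7
```

Request:
send_rows --jaw '[1,1,1,1,1]' --pt "0.07 0.5 0.1" --pt "0.08 0.9 0" --pt "0.08 0.9 0" --pt "0.08 0.9 0" --pt "0.08 0.9 0" --yaw '[0,0,0,0,0]'

```text
clock: 50.0
ee_pos: [0.4168, -0.3045, 0.1326]
orientation: [-3.141, -0.001, 1.284]
force: [0.5, -0.8, -1.8]
opening: 0.0464
gripper_force: 51.7
```

Request:
send_rows --jaw '[1,1,1,1,1]' --pt "0.08 0.9 0" --pt "0.08 0.9 0" --pt "0.05 0.8 0" --pt "0 0.4 0" --pt "0 0.07 0" --yaw '[0,0,0,0,0]'

```text
clock: 50.5
ee_pos: [0.4232, -0.2131, 0.1329]
orientation: [-3.141, -0.0, 1.285]
force: [-0.5, 0.3, -2.6]
opening: 0.0464
gripper_force: 51.7
```

Request:
send_rows --jaw '[1,1,1,1,1]' --pt "0 0 -0.4" --pt "0 0 -0.5" --pt "0 0 -0.3" --pt "0 0 -0.05" --pt "0 0 0" --yaw '[0,0,0,0,0]'

```text
clock: 51.0
ee_pos: [0.4233, -0.2148, 0.0953]
orientation: [-3.141, -0.0, 1.283]
force: [-0.1, -0.1, -2.6]
opening: 0.0466
gripper_force: 51.8
```

Request:
send_rows --jaw '[1,1,1,1,1]' --pt "0 0 -0.05" --pt "0 0 -0.03" --pt "0 0 0" --pt "0 0 0" --pt "0 0 0" --yaw '[0,0,0,0,0]'

```text
clock: 51.5
ee_pos: [0.4234, -0.2145, 0.0931]
orientation: [3.141, 0.0, 1.284]
force: [0.0, -0.1, -1.5]
opening: 0.0466
gripper_force: 51.8
```

Request:
send_rows --jaw '[1,1,1,1,1]' --pt "0 0 -0.03" --pt "0 0 -0.02" --pt "0 0 0" --pt "0 0 0" --pt "0 0 0" --yaw '[0,0,0,0,0]'

```text
clock: 52.0
ee_pos: [0.4237, -0.2147, 0.0925]
orientation: [3.14, 0.001, 1.284]
force: [-2.1, 0.1, 13.4]
opening: 0.0465
gripper_force: 52.9
```

Contact; release, rise and check numerically.

Request:
send_rows --jaw '[1,-1,-1,-1,-1]' --pt "0 0 0.01" --pt "0 0 0" --pt "0 0 0" --pt "0 0 0" --pt "0 0 0" --yaw '[0,0,0,0,0]'

```text
clock: 52.5
ee_pos: [0.4234, -0.2144, 0.0917]
orientation: [-3.142, -0.0, 1.284]
force: [0.1, -0.0, -0.8]
opening: 0.0855
gripper_force: 0.0
```

Request:
send_rows --jaw '[-1,-1,-1,-1,-1]' --pt "0 0 0.5" --pt "0 0 0.9" --pt "0 0 1" --pt "0 0 1" --pt "0 0 1" --yaw '[0,0,0,0,0]'

```text
clock: 53.0
ee_pos: [0.4232, -0.2143, 0.2249]
orientation: [-3.141, -0.0, 1.284]
force: [0.2, 0.1, -0.4]
opening: 0.0854
gripper_force: 0.0
```

Request:
send_rows --jaw '[-1,-1,-1,-1,-1]' --pt "0.3 -0.9 0.5" --pt "0.3 -0.9 0" --pt "0.3 -0.9 0" --pt "0.3 -0.9 0" --pt "0.3 -0.9 0" --yaw '[0,0,0,0,0]'

```text
clock: 53.5
ee_pos: [0.4686, -0.3505, 0.2386]
orientation: [-3.141, -0.0, 1.284]
force: [1.0, 0.6, 0.6]
opening: 0.0858
gripper_force: 0.0
```

Request:
send_rows --jaw '[-1,-1,-1,-1,-1]' --pt "0.3 -0.9 0" --pt "0.3 -0.9 0" --pt "0 -0.5 0" --pt "0 0 0" --pt "0 0 0" --yaw '[0,0,0,0,0]'

```text
clock: 54.0
ee_pos: [0.4859, -0.4178, 0.2385]
orientation: [-3.141, -0.001, 1.284]
force: [-1.3, -0.0, 0.6]
opening: 0.0855
gripper_force: 0.0
```

Run:
```python
from h import *
T=read_camera("top"); S=read_camera("scene"); s=state(); print(s["ee_pos"],s["force"],s["clock"])
for n,I in [("t",T),("s",S)]:
  for l in ["mustard","mill","pen","marker","box_drawer0_handle","coaster_cork"]:
    for r in recognise(l,I)[:2]: w=cam2w(r["at"],I);print(n,l,round(r["confidence"],2),w.round(3),px(w,I).round())
# bright knob shift versus first top picture
f0=cv2.imread("pics/top0.png"); f1=T["frame"][:,:,::-1]
for nm,(x0,y0,x1,y1) in {"mill":(318,252,360,300),"mustard":(255,243,290,275)}.items():
    tpl=np.ascontiguousarray(f0[y0:y1,x0:x1]); r=cv2.matchTemplate(np.ascontiguousarray(f1[y0-20:y1+20,x0-20:x1+20]),tpl,cv2.TM_CCOEFF_NORMED); _,m,_,l=cv2.minMaxLoc(r); print(nm,m,np.array(l)-20,"px")
```

```text
[ 0.48615472 -0.41744828  0.23899916] [-0.24306417  1.17285533 -0.16909587] 54.1
t mustard 0.89 [ 0.452 -0.112  0.1  ] [271. 257.]
t pen 0.74 [ 0.413 -0.205  0.006] [327. 281.]
t marker 0.67 [0.458 0.006 0.029] [204. 256.]
t box_drawer0_handle 0.88 [ 0.577 -0.208  0.064] [329. 182.]
t coaster_cork 0.74 [ 0.42  -0.204  0.004] [326. 277.]
s mustard 0.88 [ 0.22  -0.295  0.075] [200. 332.]
s mustard 0.77 [ 0.443 -0.121  0.098] [297. 216.]
s mill 0.97 [ 0.418 -0.236  0.09 ] [307. 264.]
s mill 0.38 [0.451 0.029 0.011] [277. 206.]
s pen 0.42 [ 0.413 -0.395  0.012] [342. 365.]
s marker 0.74 [0.44  0.014 0.025] [274. 206.]
s marker 0.57 [ 0.562 -0.251  0.054] [383. 261.]
s box_drawer0_handle 0.72 [ 0.561 -0.249  0.057] [383. 260.]
s coaster_cork 0.61 [ 0.412 -0.237  0.007] [305. 297.]
mill 0.9281712770462036 [0 0] px
mustard 0.9434597492218018 [-1  0] px
```

```bash
python3 -c "
from bench import *
print(sign_off())"
```

```text
the job is handed in; nothing more can be done
None
```

The job is handed in at about 54 s, with every step done in order: marker flat on the notebook, pen in the shut drawer, mill and mustard back on their coasters within about 2 mm by the top camera; `sign_off()` gave no verdict.

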